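# Weigh out chocolate bars and chunks on a spring scale

### The arm

A 6-joint arm with a two-finger parallel gripper is mounted at the origin on the work surface. World frame = base frame: x ahead of the robot, y to its left, z up, the work surface at z = 0. Lengths are in m, angles in rad, forces in N, time in s.
With the tool pointing down it reaches from about 0.275 to 0.85 m from the base axis. Payload 5.2 kg.
Tool frame: the origin (TCP) lies at the very end of the fingers, on their centre line; the grasp point (between the pads) lies 19 mm behind it (arm.grip_point_offset is the distance from the TCP to the grasp point, in m); z points along the fingers, y is the direction in which the jaws open and shut (so a half turn about z gives the same grasp; the last joint's range is limited). The gripper opens to 85 mm and grips with 20 to 120 N. Pads are 22 mm wide; open, the fingers measure 114 mm over their backs; the gripper's body (76 mm by 85 mm) begins 54 mm behind the grasp point. The pads swing forward as they close: fully open they stand 13 mm farther back than shut.
Start: joints at [1.03, 0.259, 1.535, -0, 1.348, -0.203], TCP at [0.182, 0.519, 0.231] pointing down, gripper open.
Joint ranges: [-3.14, 3.14], [-0.91, 2.08], [0.19, 2.58], [-1.22, 4.36], [0.22, 2.71], [-3.12, 3.12]. Speed limits (rad/s): [2.57, 2.57, 3.14, 3.14, 3.14, 3.14].

### API

Orientations are given as a 3x3 rotation matrix whose columns are the frame's x, y, z axes.
In Python, from workcell import arm, viewer gives the robot as it stands. The module is installed in compiled form; this text tells all that it offers.
- The arm moves only by the tool apply_moves, never from a script. Its argument "steps" is a list of rows, each a list of 5 numbers: the shift along the tool's x, y, z normalised to -1 to 1, where 1 is 50 cm, then the turn about the tool's z normalised to -1 to 1, where 1 is 45 degrees, then the gripper's target within -1 to 1 (shut at 1, half-way at 0, fully open at -1). A call has 1 to 12 rows; each row is the pose to reach, as a shift and turn from the pose commanded when the call began, along the tool's axes at that moment; what a row does not reach only later rows make up. A row lasts 1/12 s, in which the tool goes at most 41.7 mm and 7.16 degrees, less where a joint would pass 70% of its speed; a pose out of reach is approached as far as the arm can. A call with a number of a shift or a turn outside -1 to 1 is refused whole. A call with a gripper value outside its range is refused whole. The fingers move at their own pace and stop on an object; "force" is the grip in N (left out, the last holds). Time passes only in rows, so rows that repeat a pose let the fingers close. It gives the time, the measured TCP pose, the force and the opening at its end, in the units of the state.
- arm.read_state(): the state, without advancing time (a new reading comes with each control period).
- viewer.read_camera(name): name is "scene" or "top"; returns (picture, depth): 384x512x3 uint8, red, green, blue; 384x512 float32, m along the optical axis (not along the pixel's ray), 0 where there is no reading.
- viewer.camera_info(name): a dict with "intrinsics" (3x3 intrinsics, pixels), "dist" ([k1, k2, p1, p2, k3] as OpenCV has them; the pictures are not rectified), "extrinsics" (4x4, takes a point from camera to world coordinates). Camera axes: x right, y down, z forward; pixel columns grow to the right and rows downward; lengths in m; the calibration is good to about 2 mm. A picture is of the moment at which its call begins. camera_info takes no time and is no camera call.
- arm.close_job(): hands the job in, once; it reports no verdict.
The state is a dict: "clock": time; "joint_pos": joint angles; "joint_velocities": joint speeds; "joint_efforts": joint torques, N m; "tcp_pos": TCP position; "orientation": TCP orientation; "force": force on the tool from outside, world axes, zero at the start; "wrist_torque": the same for the moment, N m; "grip_width": finger opening in m.
Only numpy, scipy, OpenCV 4.12 (cv2) and the standard library are available. Lean on these libraries where they do the work, as an engineer would, in place of code of your own. Each camera call takes 0.05 s, during which the arm holds its last target.

### The job

Weigh out the chocolate: the thin bars on the chopping board are too thin to pick up where they lie, so slide each one out over the board's front edge (the one nearest the robot), pick it up there, never from the middle of the board, and lay all the bars flat in the scale's tray without dropping any on the worktop. Once all the bars are in, add chunks from the marble slab, one at a time, until the red pointer stands inside the green band. Leave the chunks that are not needed on the marble and do not disturb the mug, the jar and the salt.

Things in the scene. Friction and masses are not known exactly. Their poses are not given: they have to be found in the camera images.
- board: Fixed wooden chopping board, 220 mm (x) by 210 mm (y) by 40 mm thick; origin at the centre of its underside. Its top is at z = 40 mm. Its front edge, the one nearest the robot, lies at x = -110 mm in the board's frame and is free: nothing stands before it.
- board_front (a point): Middle of the board's front top edge.
- marble: Fixed white marble slab, 240 by 240 by 15 mm, lying to the robot's left or right of the board (it changes places with the scale); origin at the centre of its underside.
- scale: Fixed spring scale (white base 190 by 190 by 40 mm), at the other side of the board; origin at the centre of its underside. On its +x side, 134 mm from its centre, stands a white plate 60 mm wide and 145 mm high with a green band across it, 67 to 81 mm above the worktop.
- pan (a joint): How far the scale's tray has sunk, in m: 0 empty (as built), end stop at 0.078. A spring of 35 N/m carries it, so it sinks 2.8 mm for every 10 g laid on it and settles in about half a second. The red pointer is inside the green band when this lies between 0.048 and 0.062.
- pan_floor (a point): Centre of the upper side of the tray's flat floor; its axes are the scale's. The aluminium tray is 220 mm (x) by 240 mm (y) outside, with a rim 3 mm thick that rises 10 mm above the floor. The floor is 129 mm above the worktop when empty and goes straight down as the tray sinks.
- pointer (a point): Middle of the red pointer, a bar 58 mm wide and 5 mm thick fixed to the tray, which moves down in front (+x side) of the white plate; 129 mm above the worktop when the tray is empty. Its middle height is what counts against the green band.
- bar1: Thin dark chocolate bar, 110 mm (x) by 50 mm (y) by 4 mm thick, about 30 g (27 to 35 g); origin at the centre of its underside. At the start it lies flat on the board, long side roughly along the board's x. A closed gripper pressed lightly on its top drags it over the board. Any bars laid in the tray may be stacked. One to three bars are present (None when absent).
- bar2: Thin dark chocolate bar, 110 mm (x) by 50 mm (y) by 4 mm thick, about 30 g (27 to 35 g); origin at the centre of its underside. At the start it lies flat on the board, long side roughly along the board's x. A closed gripper pressed lightly on its top drags it over the board. Any bars laid in the tray may be stacked. One to three bars are present (None when absent).
- bar3: Thin dark chocolate bar, 110 mm (x) by 50 mm (y) by 4 mm thick, about 30 g (27 to 35 g); origin at the centre of its underside. At the start it lies flat on the board, long side roughly along the board's x. A closed gripper pressed lightly on its top drags it over the board. Any bars laid in the tray may be stacked. One to three bars are present (None when absent).
- chunk1: Brown chocolate chunk, a block 36 mm (x) by 28 mm (y) by 24 mm high, about 34 g (30 to 40 g); origin at the centre of its underside. At the start it lies on the marble slab. Five or six chunks are present (None when absent).
- chunk2: Brown chocolate chunk, a block 36 mm (x) by 28 mm (y) by 24 mm high, about 34 g (30 to 40 g); origin at the centre of its underside. At the start it lies on the marble slab. Five or six chunks are present (None when absent).
- chunk3: Brown chocolate chunk, a block 36 mm (x) by 28 mm (y) by 24 mm high, about 34 g (30 to 40 g); origin at the centre of its underside. At the start it lies on the marble slab. Five or six chunks are present (None when absent).
- chunk4: Brown chocolate chunk, a block 36 mm (x) by 28 mm (y) by 24 mm high, about 34 g (30 to 40 g); origin at the centre of its underside. At the start it lies on the marble slab. Five or six chunks are present (None when absent).
- chunk5: Brown chocolate chunk, a block 36 mm (x) by 28 mm (y) by 24 mm high, about 34 g (30 to 40 g); origin at the centre of its underside. At the start it lies on the marble slab. Five or six chunks are present (None when absent).
- chunk6: Brown chocolate chunk, a block 36 mm (x) by 28 mm (y) by 24 mm high, about 34 g (30 to 40 g); origin at the centre of its underside. At the start it lies on the marble slab. Five or six chunks are present (None when absent).
- mug: Blue ceramic mug, 80 mm across, 95 mm high, standing beyond the board; not part of the job. Origin at the centre of its underside.
- jar: Small amber jar with a black cap, 56 mm across, 90 mm high, beyond the board; not part of the job. Origin at the centre of its underside.
- salt: White and red salt bottle, 66 mm across, 160 mm high, beyond the board; not part of the job. Origin at the centre of its underside.

How it is judged:
On the way, in this order (a step that is already met when the one before it is completed fails the run):
1. A bar has been slid out over the board's front edge by 20 mm or more and still lies flat on the board (((x of bar1 in the frame of board between -0.125 and -0.075 m and y of bar1 in the frame of board between -0.12 and 0.12 m and z of bar1 in the frame of board between 0.034 and 0.047 m and angle between bar1's own z axis and vertical below 0.12 rad) or (x of bar2 in the frame of board between -0.125 and -0.075 m and y of bar2 in the frame of board between -0.12 and 0.12 m and z of bar2 in the frame of board between 0.034 and 0.047 m and angle between bar2's own z axis and vertical below 0.12 rad) or (x of bar3 in the frame of board between -0.125 and -0.075 m and y of bar3 in the frame of board between -0.12 and 0.12 m and z of bar3 in the frame of board between 0.034 and 0.047 m and angle between bar3's own z axis and vertical below 0.12 rad))), for 0.2 s.
2. All the bars lie in the tray, while the pointer is still above the green band (x of bar1 in the frame of pan_floor between -0.112 and 0.112 m and y of bar1 in the frame of pan_floor between -0.122 and 0.122 m and z of bar1 in the frame of pan_floor between -0.008 and 0.07 m and x of bar2 in the frame of pan_floor between -0.112 and 0.112 m and y of bar2 in the frame of pan_floor between -0.122 and 0.122 m and z of bar2 in the frame of pan_floor between -0.008 and 0.07 m and x of bar3 in the frame of pan_floor between -0.112 and 0.112 m and y of bar3 in the frame of pan_floor between -0.122 and 0.122 m and z of bar3 in the frame of pan_floor between -0.008 and 0.07 m and angle between each of bar1, bar2, bar3's own z axis and vertical below 0.3 rad and value of joint pan below 0.047 m), for 0.3 s.
3. Chunks have been added until the red pointer stands in the green band (value of joint pan between 0.048 and 0.062 m), for 0.3 s.
At the end, for the whole second after the job is handed in: All bars lie flat (within 0.3 rad) in the tray, every chunk is in the tray or on the marble slab, the tray has sunk between 48 and 62 mm, and everything is at rest (all of step 3 and x of bar1 in the frame of pan_floor between -0.112 and 0.112 m and y of bar1 in the frame of pan_floor between -0.122 and 0.122 m and z of bar1 in the frame of pan_floor between -0.008 and 0.07 m and x of bar2 in the frame of pan_floor between -0.112 and 0.112 m and y of bar2 in the frame of pan_floor between -0.122 and 0.122 m and z of bar2 in the frame of pan_floor between -0.008 and 0.07 m and x of bar3 in the frame of pan_floor between -0.112 and 0.112 m and y of bar3 in the frame of pan_floor between -0.122 and 0.122 m and z of bar3 in the frame of pan_floor between -0.008 and 0.07 m and angle between each of bar1, bar2, bar3's own z axis and vertical below 0.3 rad and velocity of joint pan between -0.01 and 0.01 m/s and ((x of chunk1 in the frame of pan_floor between -0.112 and 0.112 m and y of chunk1 in the frame of pan_floor between -0.122 and 0.122 m and z of chunk1 in the frame of pan_floor between -0.008 and 0.07 m) or (x of chunk1 in the frame of marble between -0.122 and 0.122 m and y of chunk1 in the frame of marble between -0.122 and 0.122 m and z of chunk1 in the frame of marble between 0.005 and 0.045 m)) and ((x of chunk2 in the frame of pan_floor between -0.112 and 0.112 m and y of chunk2 in the frame of pan_floor between -0.122 and 0.122 m and z of chunk2 in the frame of pan_floor between -0.008 and 0.07 m) or (x of chunk2 in the frame of marble between -0.122 and 0.122 m and y of chunk2 in the frame of marble between -0.122 and 0.122 m and z of chunk2 in the frame of marble between 0.005 and 0.045 m)) and ((x of chunk3 in the frame of pan_floor between -0.112 and 0.112 m and y of chunk3 in the frame of pan_floor between -0.122 and 0.122 m and z of chunk3 in the frame of pan_floor between -0.008 and 0.07 m) or (x of chunk3 in the frame of marble between -0.122 and 0.122 m and y of chunk3 in the frame of marble between -0.122 and 0.122 m and z of chunk3 in the frame of marble between 0.005 and 0.045 m)) and ((x of chunk4 in the frame of pan_floor between -0.112 and 0.112 m and y of chunk4 in the frame of pan_floor between -0.122 and 0.122 m and z of chunk4 in the frame of pan_floor between -0.008 and 0.07 m) or (x of chunk4 in the frame of marble between -0.122 and 0.122 m and y of chunk4 in the frame of marble between -0.122 and 0.122 m and z of chunk4 in the frame of marble between 0.005 and 0.045 m)) and ((x of chunk5 in the frame of pan_floor between -0.112 and 0.112 m and y of chunk5 in the frame of pan_floor between -0.122 and 0.122 m and z of chunk5 in the frame of pan_floor between -0.008 and 0.07 m) or (x of chunk5 in the frame of marble between -0.122 and 0.122 m and y of chunk5 in the frame of marble between -0.122 and 0.122 m and z of chunk5 in the frame of marble between 0.005 and 0.045 m)) and ((x of chunk6 in the frame of pan_floor between -0.112 and 0.112 m and y of chunk6 in the frame of pan_floor between -0.122 and 0.122 m and z of chunk6 in the frame of pan_floor between -0.008 and 0.07 m) or (x of chunk6 in the frame of marble between -0.122 and 0.122 m and y of chunk6 in the frame of marble between -0.122 and 0.122 m and z of chunk6 in the frame of marble between 0.005 and 0.045 m)) and linear speed of each of bar1, bar2, bar3, chunk1, chunk2, chunk3, chunk4, chunk5, chunk6 below 0.03 m/s); the robot touches nothing.
It fails at once if the mug, the jar or the salt moved by more than 3 cm (distance of any of mug, jar, salt from where it was at the start of the episode above 0.03 m).
It fails at once if a bar dropped onto the worktop (height (world z) of any of bar1, bar2, bar3 below 0.025 m).
It fails at once if a bar lifted off the middle of the board (12 to 40 mm above its top, with the bar's centre more than 80 mm behind the front edge) instead of at the front edge ((x of bar1 in the frame of board between -0.03 and 0.11 m and y of bar1 in the frame of board between -0.105 and 0.105 m and z of bar1 in the frame of board between 0.052 and 0.08 m) or (x of bar2 in the frame of board between -0.03 and 0.11 m and y of bar2 in the frame of board between -0.105 and 0.105 m and z of bar2 in the frame of board between 0.052 and 0.08 m) or (x of bar3 in the frame of board between -0.03 and 0.11 m and y of bar3 in the frame of board between -0.105 and 0.105 m and z of bar3 in the frame of board between 0.052 and 0.08 m)).
Of bar1, bar2, bar3 only 1 to 3 are there at a start; the rules pass over those that are not, and their reading is None.
Of chunk1, chunk2, chunk3, chunk4, chunk5, chunk6 only 5 to 6 are there at a start; the rules pass over those that are not, and their reading is None.
At some moment in a run one of chunk1, chunk2, chunk3, chunk4, chunk5, chunk6 may be knocked a few centimetres aside while the robot is not near it.
It also fails if it takes over 210 s, if anything falls off the work surface, if the arm or the gripper's body presses on something with over 40 N, if the wrist force passes 120 N, or if a joint passes its speed limit or range.

## Working session

There is one attempt and no reset: what is moved stays moved. The work goes in short steps, Python scripts to look and compute and a tool call to move; the robot and the scene stay as the last step left them, time stands still between calls to the robot, and variables do not carry over. Pictures are saved under pics/ and viewed, and the job is handed in when it is done.

Besides the shell and the picture viewer there is one more tool, called as name(argument=value, ...) on one line, values as JSON. apply_moves: Moves the arm, as the interface text tells. Scaled input: -1 to 1 covers 50 cm each way for a shift and 45 degrees each way for a turn. Its arguments: {"type":"object","properties":{"steps":{"type":"array","items":{"type":"array","items":{"type":"number"}}},"force":{"type":"number"}},"required":["steps"]}

```bash
mkdir -p pics; cat > h.py <<'E'
import numpy as np, cv2
from workcell import arm, viewer
def snap(name,fn=None):
    p,d=viewer.read_camera(name)
    if fn: cv2.imwrite('pics/'+fn,cv2.cvtColor(p,cv2.COLOR_RGB2BGR))
    return p,d
def world(name,d):
    i=viewer.camera_info(name);K=np.array(i['intrinsics']);D=np.array(i['dist']);T=np.array(i['extrinsics'])
    h,w=d.shape;u,v=np.meshgrid(np.arange(w),np.arange(h))
    n=cv2.undistortPoints(np.stack([u,v],-1).reshape(-1,1,2).astype(float),K,D).reshape(h,w,2)
    P=np.concatenate([n*d[...,None],d[...,None]],-1)
    return P@T[:3,:3].T+T[:3,3]
E
python3 - <<'E'
from h import *
for n in('scene','top'):
    p,d=snap(n,n+'0.png'); np.savez(n+'0.npz',p=p,d=d)
    print(viewer.camera_info(n)['extrinsics'])
s=arm.read_state();print(s)
E
```

```text
[[ 0.0639677   0.82227331 -0.56548628  1.27047852]
 [ 0.99793024 -0.05644476  0.03080937 -0.02419671]
 [-0.00658501 -0.56628667 -0.82418205  1.08445715]
 [ 0.          0.          0.          1.        ]]
[[ 0.00202867 -0.9874287   0.15805204  0.43781259]
 [-0.99983914 -0.00481942 -0.01727593  0.00785008]
 [ 0.01782047 -0.15799157 -0.98727964  1.22403767]
 [ 0.          0.          0.          1.        ]]
{'clock': 0.1, 'joint_pos': array([ 1.03012426e+00,  2.59265575e-01,  1.53597110e+00, -3.80979917e-05,
        1.34800858e+00, -2.02811851e-01]), 'joint_velocities': array([-0.00148453, -0.00090683, -0.00209113, -0.00144206, -0.00103516,
       -0.00139822]), 'joint_efforts': array([ 2.82316338e-03, -4.46970820e+01, -2.91248399e+01, -3.52213929e-04,
        6.23405271e-03,  3.33612672e-05]), 'tcp_pos': array([0.18205368, 0.51848948, 0.2305613 ]), 'orientation': array([[-9.43468776e-01,  3.31460402e-01, -8.18759026e-04],
       [ 3.31461281e-01,  9.43467730e-01, -1.43600619e-03],
       [ 2.96493529e-04, -1.62621392e-03, -9.99998634e-01]]), 'force': array([-0.24706267, -0.207876  ,  0.67921131]), 'wrist_torque': array([0.01717249, 0.01824943, 0.02672264]), 'grip_width': 0.08550198257085376}
```

View pics/scene0.png

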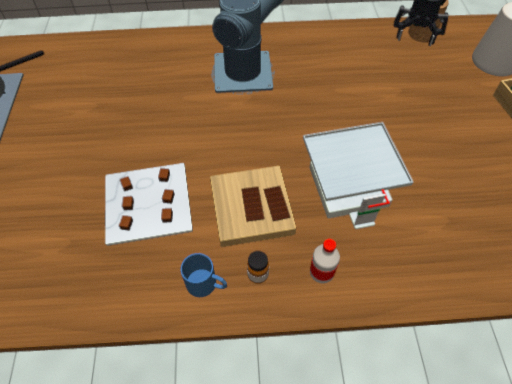

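View pics/top0.png

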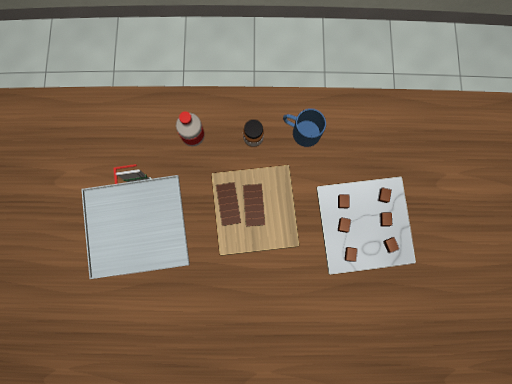

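Top view: tray at about (135,228) px, left of the board. Two bars lie on the board at (229,204) and (254,205). Six chunks are on the marble at around (343-391, 195-255). Next I'll measure the poses.

```bash
cat >> h.py <<'E'
def rects(name,p,d,mask,amin=30):
    W=world(name,d);n,l,st,_=cv2.connectedComponentsWithStats(mask.astype(np.uint8));out=[]
    for i in range(1,n):
        if st[i,4]<amin: continue
        m=(l==i)&(d>0);q=W[m];z=np.median(q[:,2]);q=q[abs(q[:,2]-z)<.008]
        if len(q)<5: continue
        r=cv2.minAreaRect((q[:,:2]*1000).astype(np.float32))
        out.append((st[i,4],np.round(r[0],1),np.round(r[1],1),round(r[2],1),round(z*1000,1),np.round(st[i,:2]+st[i,2:4]/2)))
    return out
def masks(p):
    hsv=cv2.cvtColor(p,cv2.COLOR_RGB2HSV)
    return hsv
E
python3 - <<'E'
from h import *
f=np.load('top0.npz');p,d=f['p'],f['d'];hsv=masks(p);W=world('top',d)
for u,v in [(229,204),(254,205),(343,201),(385,195),(135,228),(270,240),(233,240),(395,205),(60,300)]: print(u,v,hsv[v,u],np.round(W[v,u]*1000))
Z=W[...,2]
roi=np.zeros(p.shape[:2],bool);roi[165:280,70:420]=1
print('dark');[print(*r) for r in rects('top',p,d,roi&(hsv[...,2]<125)&(hsv[...,1]>90)&(Z>.012))]
print('board');[print(*r) for r in rects('top',p,d,roi&(Z>.036)&(Z<.055),300)]
print('tray');[print(*r) for r in rects('top',p,d,roi&(Z>.11)&(Z<.16),300)]
roi[:,:300]=0
print('marble');[print(*r) for r in rects('top',p,d,roi&(Z>.009),300)]
E
```

```text
229 204 [  9 117  96] [602.  65.  41.]
254 205 [  9 116 103] [599.  -1.  46.]
343 201 [ 10 138 135] [ 612. -238.   38.]
385 195 [ 11 148 126] [ 628. -351.   44.]
135 228 [ 95  16 192] [530. 290. 127.]
270 240 [ 18  95 186] [508. -43.  40.]
233 240 [ 17  94 181] [507.  54.  42.]
395 205 [100   8 195] [ 605. -387.   14.]
60 300 [ 14 139 117] [345. 520.   0.]
dark
774 [604.2  68.8] [112.5  51. ] 9.9 43.6 [228. 204.]
784 [601.2   1.2] [112.1  50.8] 4.9 43.7 [254. 206.]
87 [ 629.6 -352.2] [28.9 33. ] 76.9 38.3 [385. 196.]
32 [ 605.8 -231.1] [36.2 17.6] 35.3 33.4 [343. 202.]
33 [ 558.9 -344.8] [38.1 18.7] 32.2 36.5 [386. 220.]
34 [ 544.3 -231.1] [38.9 20.8] 27.5 35.3 [344. 225.]
70 [ 496.3 -364.5] [33.3 26.4] 20.3 36.9 [392. 244.]
31 [ 472.3 -246.4] [34.9 13.6] 6.3 35.0 [348. 254.]
board
6218 [589.9  -1.7] [220.2 209.7] 6.7 40.6 [255. 210.]
tray
9209 [555.2 293.8] [265.6 242.5] 8.7 128.8 [136. 222.]
marble
7657 [ 552.6 -303.8] [242.6 241.2] 6.8 15.0 [366. 226.]
```

```bash
cat > plan.py <<'E'
# usage: plan.py x y z(mm) psi(deg; world angle of tool y)
import sys; from h import *
s=arm.read_state();R=s['orientation'];p=s['tcp_pos']
psi=np.degrees(np.arctan2(R[1,1],R[0,1]))
pr=p.copy(); print('now',round(s['clock'],2),np.round(p*1000,1),'psi',round(psi,1),'grip',round(s['grip_width']*1000,1),'F',np.round(s['force'],1),'j6',round(s['joint_pos'][5],2))
for a in sys.argv[1:]:
    x,y,z,t=map(float,a.split(','))
    D=R.T@(np.array([x,y,z])/1000-p); dt=(t-psi+90)%180-90
    print(a,np.round(D/.5,3),'turn',round(-dt/45,3),'rows',int(np.ceil(max(np.linalg.norm(D)/.0417,abs(dt)/7.16))))
E
cat > bf.py <<'E'
from h import *
def fr(c,yaw):
    c=np.array(c,float);a=np.radians(yaw);R=np.array([[np.cos(a),-np.sin(a)],[np.sin(a),np.cos(a)]])
    return (lambda q:R@np.array(q,float)+c),(lambda w:R.T@(np.array(w,float)-c))
b2w,w2b=fr((589.9,-1.7),6.7)
E
python3 - <<'E'
from h import *; from bf import *
f=np.load('top0.npz');p,d=f['p'],f['d'];W=world('top',d);Z=W[...,2];hsv=masks(p)
m=(Z>.122)&(Z<.15);m[:178]=0;m[:,200:]=0
q=W[m];q=q[q[:,0]<.65]
m2=cv2.morphologyEx(m.astype(np.uint8),cv2.MORPH_OPEN,np.ones((9,9)))
print(rects('top',p,d,m2>0,300))
f=np.load('scene0.npz');W2=world('scene',f['d']);Z2=W2[...,2]
m2=cv2.morphologyEx(((Z2>.118)&(Z2<.15)&(W2[...,1]>.15)&(W2[...,1]<.45)&(W2[...,0]>.4)&(W2[...,0]<.75)).astype(np.uint8),cv2.MORPH_OPEN,np.ones((5,5)))
print(rects('scene',f['p'],f['d'],m2>0,300))
for n,c in(('A',(604.2,68.8)),('B',(601.2,1.2))): b=w2b(c);print(n,b,'press',b2w(b+[10,0]),'end',b2w([-92+10,b[1]]))
E
python3 plan.py 614,71,110,99
```

```text
[(np.int32(8799), array([534.6, 291.4]), array([223.6, 240.3]), 8.3, np.float64(128.7), array([135., 228.]))]
[(np.int32(5745), array([531.9, 289.2]), array([225. , 242.7]), 7.6, np.float64(128.7), array([358., 162.]))]
A [22.42762725 68.35013925] press [614.1317065   69.96670737] end [500.48554561  56.61635175]
B [11.56117348  1.56181555] press [611.1317065    2.36670737] end [508.27778857  -9.71585107]
now 0.1 [182.1 518.5 230.6] psi 70.6 grip 85.5 F [-0.2 -0.2  0.7] j6 -0.2
614,71,110,99 [-1.112 -0.558  0.242] turn -0.63 rows 16
```

apply_moves(steps=[[-1, -0.5, 0, -0.63, 1], [-1, -0.5, 0, -0.63, 1], [-1, -0.5, 0, -0.63, 1], [-1, -0.5, 0, -0.63, 1], [-1, -0.5, 0, -0.63, 1], [-1, -0.5, 0, -0.63, 1], [-1, -0.5, 0, -0.63, 1], [-1, -0.5, 0, -0.63, 1], [-1, -0.5, 0, -0.63, 1], [-1, -0.5, 0, -0.63, 1], [-1, -0.5, 0, -0.63, 1], [-1, -0.5, 0, -0.63, 1]], force=30)

```text
clock: 1.1
tcp_pos: [0.5184, 0.171, 0.231]
orientation: [[-0.988, -0.156, -0.001], [-0.156, 0.988, 0.0], [0.001, 0.0, -1.0]]
force: [0.8, -0.4, 0.9]
grip_width: -0.0002
```

```bash
python3 plan.py 614,70,60,99
```

```text
now 1.1 [518.4 171.  231. ] psi 99.0 grip -0.2 F [ 0.8 -0.4  0.9] j6 -1.61
614,70,60,99 [-0.157 -0.229  0.342] turn -0.0 rows 6
```

apply_moves(steps=[[-0.157, -0.229, 0, 0, 1], [-0.157, -0.229, 0, 0, 1], [-0.157, -0.229, 0, 0, 1], [-0.157, -0.229, 0, 0, 1], [-0.157, -0.229, 0.342, 0, 1], [-0.157, -0.229, 0.342, 0, 1], [-0.157, -0.229, 0.342, 0, 1], [-0.157, -0.229, 0.342, 0, 1], [-0.157, -0.229, 0.342, 0, 1], [-0.157, -0.229, 0.342, 0, 1], [-0.157, -0.229, 0.342, 0, 1]])

```text
clock: 2.02
tcp_pos: [0.614, 0.0722, 0.0618]
orientation: [[-0.988, -0.157, 0.001], [-0.157, 0.988, -0.0], [-0.001, -0.0, -1.0]]
force: [-0.8, -0.1, 0.1]
grip_width: -0.0002
```

```bash
python3 plan.py 614,70,44,99
```

```text
now 2.02 [614.   72.2  61.8] psi 99.0 grip -0.2 F [-0.8 -0.1  0.1] j6 -1.79
614,70,44,99 [ 0.001 -0.004  0.036] turn 0.0 rows 1
```

apply_moves(steps=[[0, 0, 0.015, 0, 1], [0, 0, 0.03, 0, 1], [0, 0, 0.03, 0, 1], [0, 0, 0.03, 0, 1]])

```text
clock: 2.35
tcp_pos: [0.6132, 0.0721, 0.046]
orientation: [[-0.988, -0.156, 0.001], [-0.156, 0.988, -0.0], [-0.001, -0.0, -1.0]]
force: [0.6, -0.7, 0.4]
grip_width: 0.0004
```

apply_moves(steps=[[0, 0, 0.004, 0, 1], [0, 0, 0.004, 0, 1], [0, 0, 0.004, 0, 1]])

```text
clock: 2.6
tcp_pos: [0.6137, 0.072, 0.0441]
orientation: [[-0.988, -0.156, 0.002], [-0.156, 0.988, -0.0], [-0.002, -0.0, -1.0]]
force: [-0.7, 0.3, 3.5]
grip_width: -0.0002
```

apply_moves(steps=[[0, 0, 0.002, 0, 1], [0, 0, 0.002, 0, 1], [0, 0, 0.002, 0, 1]])

```text
clock: 2.85
tcp_pos: [0.6138, 0.072, 0.0441]
orientation: [[-0.988, -0.156, 0.002], [-0.156, 0.988, -0.0], [-0.002, -0.0, -1.0]]
force: [-1.6, -0.2, 9.7]
grip_width: 0.0003
```

```bash
python3 plan.py 500,57,44,99 560,64,44,99
```

```text
now 2.85 [613.8  72.   44.1] psi 99.0 grip 0.3 F [-1.6 -0.2  9.7] j6 -1.79
500,57,44,99 [ 0.229  0.006 -0.   ] turn 0.0 rows 3
560,64,44,99 [ 0.109  0.001 -0.   ] turn 0.0 rows 2
```

apply_moves(steps=[[0.01, 0, 0, 0, 1], [0.02, 0, 0, 0, 1], [0.035, 0, 0, 0, 1], [0.05, 0, 0, 0, 1], [0.065, 0, 0, 0, 1], [0.08, 0, 0, 0, 1], [0.095, 0, 0, 0, 1], [0.11, 0, 0, 0, 1], [0.12, 0, 0, 0, 1], [0.12, 0, 0, 0, 1]])

```text
clock: 3.68
tcp_pos: [0.5552, 0.0624, 0.0441]
orientation: [[-0.988, -0.156, 0.005], [-0.156, 0.988, -0.0], [-0.005, -0.001, -1.0]]
force: [1.3, -0.4, 9.6]
grip_width: 0.0
```

```bash
cat > look.py <<'E'
import sys; from h import *; from bf import *
n=sys.argv[1];c=sys.argv[2]
p,d=snap(c,n+'.png');np.savez(n+'.npz',p=p,d=d);hsv=masks(p);W=world(c,d);Z=W[...,2];X,Y=W[...,0],W[...,1]
roi=(X>.36)&(X<.72)&(Y>-.46)&(Y<.43)
for r in rects(c,p,d,roi&(hsv[...,2]<140)&(hsv[...,1]>85)&(hsv[...,0]<16)&(Z>.022)&(Z<.19),25): print(*r,'board',np.round(w2b(r[1]),1))
E
python3 look.py s1 scene; python3 look.py t1 top
```

```text
98 [ 472.5 -255.1] [24.8 35.5] 82.8 37.2 [164. 175.] board [-146.2 -238. ]
90 [ 496.4 -366.1] [34. 23.] 26.4 38.2 [126. 184.] board [-135.4 -351. ]
256 [565.6  61. ] [65.1 48.4] 9.8 43.8 [274. 194.] board [-16.8  65.1]
570 [6.009e+02 4.000e-01] [108.6  49. ] 4.6 43.7 [253. 204.] board [11.2  0.8]
105 [ 551.1 -239.4] [25.5 33.7] 81.3 37.3 [168. 196.] board [ -66.3 -231.5]
108 [ 565.9 -354. ] [23.8 32. ] 89.0 37.1 [128. 203.] board [ -64.9 -347.1]
107 [ 614.9 -239.6] [25.2 32.7] 87.0 37.8 [167. 215.] board [  -2.9 -239.2]
118 [ 632.  -353.4] [25.3 31.8] 76.0 37.7 [126. 222.] board [   0.8 -354.2]
323 [601.2 -13.3] [ 28.7 110. ] 89.0 43.7 [259. 205.] board [  9.9 -12.8]
137 [ 629.8 -351.9] [28.7 34.4] 78.6 38.1 [385. 196.] board [  -1.2 -352.5]
113 [ 612.1 -239. ] [25.4 32.9] 89.7 38.0 [344. 202.] board [  -5.6 -238.3]
129 [ 563.9 -353.2] [27.4 33.3] 87.9 38.2 [386. 220.] board [ -66.8 -346.1]
88 [ 548.9 -239.6] [26.7 34.2] 79.0 37.6 [344. 225.] board [ -68.5 -231.5]
248 [513.4  54.4] [45.2 45.5] 10.2 43.6 [232. 238.] board [-69.4  64.6]
123 [ 496.1 -364.5] [33.5 27.6] 21.3 37.4 [392. 244.] board [-135.5 -349.4]
74 [ 471.4 -255.8] [26.9 34.2] 81.9 37.3 [351. 254.] board [-147.3 -238.5]
```

apply_moves(steps=[[0.01, 0, 0, 0, 1], [0.025, 0, 0, 0, 1], [0.04, 0, 0, 0, 1], [0.055, 0, 0, 0, 1], [0.07, 0, 0, 0, 1], [0.085, 0, 0, 0, 1], [0.1, 0, 0, 0, 1], [0.11, 0, 0, 0, 1], [0.114, 0, 0, 0, 1], [0.114, 0, 0, 0, 1]])

```text
clock: 4.62
tcp_pos: [0.4996, 0.0534, 0.0441]
orientation: [[-0.988, -0.156, 0.006], [-0.156, 0.988, -0.001], [-0.006, -0.001, -1.0]]
force: [2.3, -0.8, 8.2]
grip_width: -0.0001
```

```bash
python3 look.py t2 top | grep '43\.\|44\.'
```

```text
572 [601.8   1. ] [109.4  50.3] 4.4 43.6 [254. 204.] board [12.1  1.3]
119 [ 612.2 -238.8] [26.  33.1] 89.4 38.1 [344. 202.] board [  -5.5 -238.1]
95 [ 549.5 -238.8] [26.4 34. ] 79.5 37.8 [344. 225.] board [ -67.8 -230.8]
126 [ 496.4 -364.6] [34.5 27.7] 23.6 37.8 [392. 244.] board [-135.2 -349.5]
167 [446.6  45.5] [28.3 46.6] 0.1 43.6 [236. 264.] board [-136.8   63.6]
```

apply_moves(steps=[[0.112, 0, -0.02, 0, 1], [0.11, 0, -0.06, 0, 1], [0.11, 0, -0.14, 0, 1], [0.2, 0, -0.22, 0, -0.7], [0.3, 0, -0.3, 0, -0.7], [0.4, 0, -0.3, 0, -0.7], [0.45, 0, -0.3, 0, -0.7], [0.45, 0, -0.3, 0, -0.7], [0.45, 0, -0.3, 0, -0.7]])

```text
clock: 5.42
tcp_pos: [0.2706, 0.0191, 0.1924]
orientation: [[-0.988, -0.156, -0.001], [-0.156, 0.988, -0.001], [0.001, -0.0, -1.0]]
force: [1.0, 0.1, 1.4]
grip_width: 0.0721
```

```bash
python3 look.py s3 scene;python3 look.py t3 top | grep '43\.\|44\.'; python3 plan.py
```

```text
500 [487.5  48.5] [116.   49.4] 10.1 43.8 [268. 172.] board [-95.8  61.8]
99 [ 472.9 -255.5] [25.1 33.4] 82.1 38.1 [164. 175.] board [-145.8 -238.4]
91 [ 497.6 -365.9] [33.1 23.5] 20.1 38.2 [126. 184.] board [-134.2 -350.9]
575 [5.993e+02 1.000e-01] [112.   49.3] 4.6 43.7 [253. 204.] board [9.5 0.7]
105 [ 551.4 -239.7] [25.2 34.6] 81.3 37.5 [168. 196.] board [ -66.  -231.9]
106 [ 566.3 -353.5] [34.  24.6] 3.3 37.6 [128. 203.] board [ -64.5 -346.6]
112 [ 614.6 -239.8] [25.2 31.7] 88.9 37.6 [167. 215.] board [  -3.2 -239.4]
123 [ 632.  -352.8] [23.8 33.6] 74.8 37.7 [126. 222.] board [   0.8 -353.6]
780 [600.8   0.8] [109.4  50.1] 4.8 43.8 [254. 205.] board [11.1  1.2]
124 [ 612.4 -239.5] [25.5 32.8] 88.2 37.8 [344. 202.] board [  -5.4 -238.8]
102 [ 549.1 -239.2] [26.5 33.8] 78.8 38.0 [344. 225.] board [ -68.2 -231.1]
806 [490.2  49.8] [109.2  50.1] 9.7 43.7 [235. 248.] board [-93.   62.8]
127 [ 496.3 -364.4] [33.3 27.3] 21.5 37.5 [392. 244.] board [-135.3 -349.3]
now 5.52 [274.8  18.4 192.7] psi 98.9 grip 72.5 F [ 0.3 -0.7 -0.7] j6 -2.07
```

View pics/s3.png

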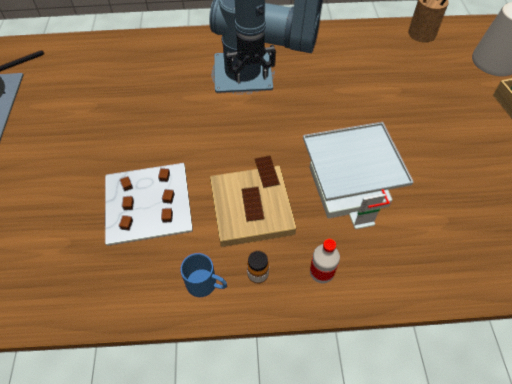

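The bar overhangs flat, with its centre at (490,50) mm and board x about -94. Next I grasp its front end.

```bash
python3 plan.py 453.5,43.5,90,99.8 453.5,43.5,33,99.8
```

```text
now 5.52 [274.8  18.4 192.7] psi 98.9 grip 72.5 F [ 0.3 -0.7 -0.7] j6 -2.07
453.5,43.5,90,99.8 [-0.36  -0.006  0.206] turn -0.02 rows 5
453.5,43.5,33,99.8 [-0.36  -0.005  0.32 ] turn -0.02 rows 6
```

apply_moves(steps=[[-0.36, -0.006, 0.1, -0.02, -0.7], [-0.36, -0.006, 0.1, -0.02, -0.7], [-0.36, -0.006, 0.1, -0.02, -0.7], [-0.36, -0.006, 0.1, -0.02, -0.7], [-0.36, -0.006, 0.2, -0.02, -0.7], [-0.36, -0.006, 0.2, -0.02, -0.7], [-0.36, -0.006, 0.2, -0.02, -0.7], [-0.36, -0.006, 0.2, -0.02, -0.7]])

```text
clock: 6.18
tcp_pos: [0.4529, 0.0442, 0.0906]
orientation: [[-0.985, -0.173, -0.005], [-0.173, 0.985, 0.001], [0.004, 0.002, -1.0]]
force: [-0.7, 0.1, 0.1]
grip_width: 0.0727
```

```bash
python3 plan.py 453.5,43.5,33,99.8
```

```text
now 6.18 [452.9  44.2  90.6] psi 99.9 grip 72.7 F [-0.7  0.1  0.1] j6 -1.89
453.5,43.5,33,99.8 [-0.002 -0.002  0.115] turn 0.003 rows 2
```

apply_moves(steps=[[0, -0.001, 0.04, 0, -0.7], [0, -0.001, 0.08, 0, -0.7], [0, -0.001, 0.115, 0, -0.7], [0, -0.001, 0.115, 0, -0.7], [0, -0.001, 0.115, 0, 1], [0, -0.001, 0.115, 0, 1], [0, -0.001, 0.115, 0, 1], [0, -0.001, 0.115, 0, 1], [0, -0.001, 0.115, 0, 1], [0, -0.001, 0.115, 0, 1], [0, -0.001, 0.115, 0, 1]], force=30)

```text
clock: 7.1
tcp_pos: [0.4546, 0.0431, 0.0362]
orientation: [[-0.985, -0.172, 0.003], [-0.172, 0.985, -0.001], [-0.003, -0.001, -1.0]]
force: [-1.5, 0.6, 7.2]
grip_width: 0.0486
```

apply_moves(steps=[[0, 0, -0.006, 0, 1], [0, 0, -0.012, 0, 1], [0, 0, -0.02, 0, 1], [0, 0, -0.02, 0, 1]])

```text
clock: 7.43
tcp_pos: [0.4541, 0.0432, 0.0457]
orientation: [[-0.985, -0.172, 0.001], [-0.172, 0.985, -0.0], [-0.001, -0.0, -1.0]]
force: [0.1, -0.1, -0.3]
grip_width: 0.0484
```

```bash
python3 look.py s4 scene|grep -v -- '-2[0-9][0-9]\|-3[0-9][0-9]'; python3 look.py t4 top|grep -v -- '-2[0-9][0-9]\|-3[0-9][0-9]'; python3 plan.py; python3 -c "
import cv2
i=cv2.imread('pics/s4.png')[130:250,190:330];j=cv2.imread('pics/t4.png')[170:290,190:330]
cv2.imwrite('pics/c4.png',cv2.resize(cv2.vconcat([i,j]),None,fx=2.5,fy=2.5,interpolation=2))"
```

```text
513 [488.1  50.4] [112.4  53.5] 8.2 52.7 [268. 166.] board [-95.   63.6]
562 [6.005e+02 1.000e-01] [108.9  48.8] 5.3 43.6 [253. 204.] board [10.7  0.6]
783 [600.7   1. ] [109.6  50.5] 4.6 43.6 [254. 205.] board [11.   1.4]
160 [529.8  56.6] [27.7 48.9] 8.7 52.1 [232. 230.] board [-52.9  64.9]
now 7.53 [453.7  43.2  45. ] psi 99.9 grip 48.8 F [ 0.1 -0.5 -0.9] j6 -1.89
```

View pics/c4.png

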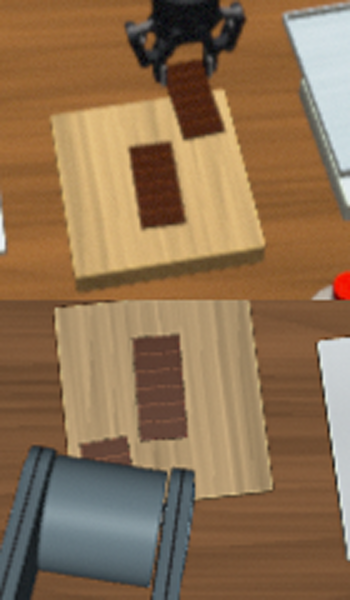

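```bash
echo "t2w,w2t=fr((533.3,290.3),8.0)" >> bf.py; python3 -c "
from bf import *
for q in [(-85,45),(-85,-25),(-48,45)]: print(q,t2w(q))"; python3 plan.py 454,43,240,99.8 443,323,240,98
```

```text
(-85, 45) [442.86442461 323.03234951]
(-85, -25) [452.60654168 253.7135847 ]
(-48, 45) [479.50434316 328.18175425]
now 7.53 [453.7  43.2  45. ] psi 99.9 grip 48.8 F [ 0.1 -0.5 -0.9] j6 -1.89
454,43,240,99.8 [-0.001 -0.001 -0.39 ] turn 0.002 rows 5
443,323,240,98 [-0.075  0.555 -0.39 ] turn 0.042 rows 9
```

apply_moves(steps=[[0, 0, -0.05, 0, 1], [0, 0, -0.11, 0, 1], [0, 0, -0.19, 0, 1], [0, 0, -0.27, 0, 1], [0, 0, -0.35, 0, 1], [0, 0, -0.38, 0, 1], [0, 0, -0.38, 0, 1]])

```text
clock: 8.12
tcp_pos: [0.4561, 0.0429, 0.2393]
orientation: [[-0.985, -0.172, 0.009], [-0.172, 0.985, -0.001], [-0.009, -0.003, -1.0]]
force: [1.0, -0.4, -0.6]
grip_width: 0.0489
```

```bash
python3 plan.py 443,323,235,98
```

```text
now 8.12 [456.1  42.9 239.3] psi 99.9 grip 48.9 F [ 1.  -0.4 -0.6] j6 -1.89
443,323,235,98 [-0.071  0.556  0.008] turn 0.042 rows 7
```

Now I ramp over gently to the tray.

apply_moves(steps=[[-0.005, 0.03, 0, 0, 1], [-0.01, 0.08, 0, 0.01, 1], [-0.02, 0.14, 0, 0.02, 1], [-0.03, 0.2, 0, 0.02, 1], [-0.04, 0.26, 0, 0.03, 1], [-0.05, 0.32, 0, 0.04, 1], [-0.05, 0.38, 0, 0.04, 1], [-0.06, 0.44, 0, 0.04, 1], [-0.07, 0.5, 0, 0.04, 1], [-0.071, 0.54, 0, 0.04, 1], [-0.071, 0.556, 0, 0.04, 1], [-0.071, 0.556, 0, 0.04, 1]])

```text
clock: 9.12
tcp_pos: [0.4395, 0.3243, 0.2331]
orientation: [[-0.99, -0.143, -0.003], [-0.143, 0.99, -0.001], [0.003, -0.001, -1.0]]
force: [0.8, -0.5, -0.9]
grip_width: 0.0489
```

```bash
python3 look.py s5 scene|grep -v -- '-2[0-9][0-9]\|-3[0-9][0-9]'; python3 plan.py 443,323,150,98 443,323,133,98
```

```text
570 [5.998e+02 3.000e-01] [111.2  48.9] 4.7 43.7 [253. 204.] board [10.1  0.8]
now 9.17 [439.9 323.1 233.4] psi 98.2 grip 48.8 F [ 0.  -1.1 -0.1] j6 -1.28
443,323,150,98 [-0.006 -0.001  0.167] turn 0.004 rows 3
443,323,133,98 [-0.007 -0.001  0.201] turn 0.004 rows 3
```

View pics/s5.png

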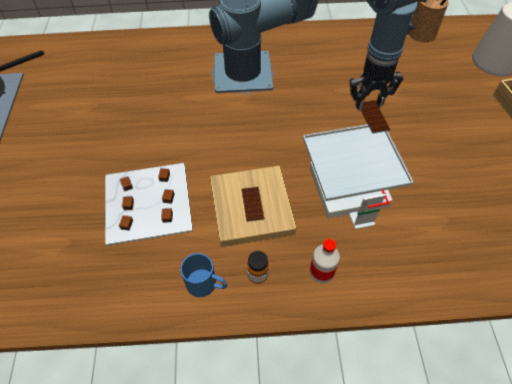

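apply_moves(steps=[[-0.006, 0, 0.03, 0, 1], [-0.006, 0, 0.07, 0, 1], [-0.006, 0, 0.12, 0, 1], [-0.006, 0, 0.16, 0, 1], [-0.006, 0, 0.18, 0, 1], [-0.006, 0, 0.195, 0, 1], [-0.006, 0, 0.205, 0, 1], [-0.006, 0, 0.208, 0, 1], [-0.006, 0, 0.208, 0, 1]])

```text
clock: 9.92
tcp_pos: [0.4442, 0.3235, 0.1313]
orientation: [[-0.99, -0.14, 0.001], [-0.14, 0.99, 0.0], [-0.001, 0.0, -1.0]]
force: [0.5, -0.0, -0.5]
grip_width: 0.0488
```

```bash
python3 plan.py; python3 - <<'E'
from h import *
snap('scene','s6.png')
i=cv2.imread('pics/s6.png')[60:240,280:430];cv2.imwrite('pics/c6.png',cv2.resize(i,None,fx=3,fy=3,interpolation=2))
E
```

```text
now 9.92 [444.2 323.5 131.3] psi 98.1 grip 48.8 F [ 0.5 -0.  -0.5] j6 -1.29
```

View pics/c6.png

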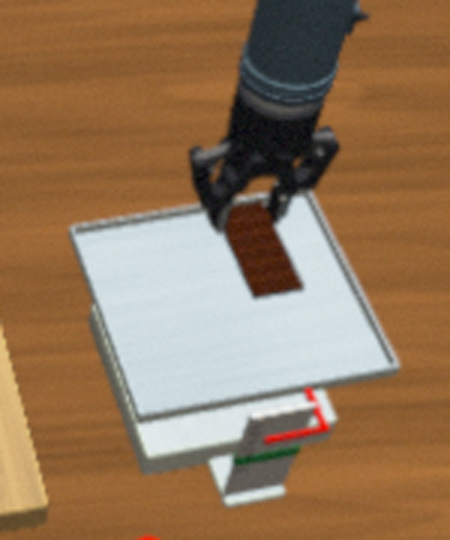

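apply_moves(steps=[[0, 0, 0.006, 0, 1], [0, 0, 0.006, 0, 1], [0, 0, 0.006, 0, -0.5], [0, 0, 0.006, 0, -0.5], [0, 0, 0.006, 0, -0.5], [0, 0, 0.006, 0, -0.5], [0, 0, -0.02, 0, -0.5], [0, 0, -0.08, 0, -0.5], [0, 0, -0.15, 0, -0.5], [0, 0, -0.2, 0, -0.5], [0, 0, -0.2, 0, -0.5]])

```text
clock: 10.88
tcp_pos: [0.4466, 0.325, 0.2371]
orientation: [[-0.99, -0.141, 0.01], [-0.141, 0.99, 0.004], [-0.01, 0.003, -1.0]]
force: [0.3, -0.1, 0.7]
grip_width: 0.064
```

```bash
python3 look.py s7 scene; python3 plan.py 611,2,235,96; python3 - <<'E'
import cv2
i=cv2.imread('pics/s7.png')[60:240,280:430];cv2.imwrite('pics/c7.png',cv2.resize(i,None,fx=3,fy=3,interpolation=2))
E
```

```text
447 [479.2 328. ] [107.1  47.1] 8.0 123.2 [366. 146.] board [-71.5 340.4]
96 [ 472.6 -255.2] [24.8 34.1] 82.5 37.4 [164. 175.] board [-146.1 -238.1]
92 [ 497.1 -366. ] [35.  23.1] 20.1 38.4 [126. 184.] board [-134.7 -351. ]
569 [5.995e+02 1.000e-01] [109.2  48.8] 4.9 43.8 [253. 204.] board [9.7 0.7]
104 [ 551.2 -239.4] [25.2 32.4] 78.5 38.0 [168. 196.] board [ -66.2 -231.6]
103 [ 566.1 -353.9] [32.8 23.8] 0.9 37.1 [128. 203.] board [ -64.7 -347. ]
107 [ 614.9 -239.3] [24.8 31.6] 87.8 38.0 [167. 215.] board [  -2.9 -238.9]
114 [ 632.9 -353.3] [25.1 31.2] 75.0 38.0 [126. 222.] board [   1.7 -354.2]
now 10.93 [445.5 324.5 234.2] psi 98.1 grip 64.0 F [ 0.3  0.2 -0.2] j6 -1.29
611,2,235,96 [-0.237 -0.685 -0.001] turn 0.047 rows 9
```

View pics/c7.png

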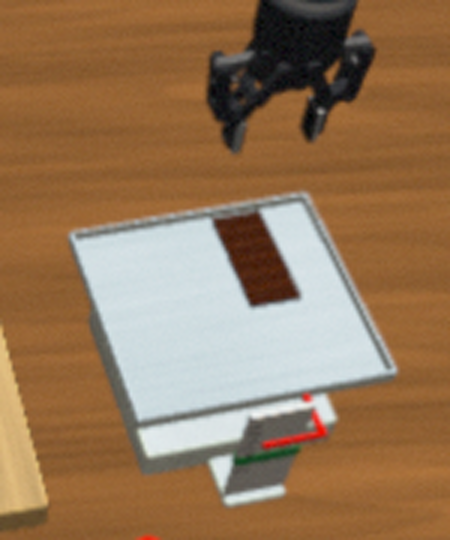

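Bar 1 lies flat in the tray (top face z about 123 mm). Now bar 2.

apply_moves(steps=[[-0.237, -0.685, 0, 0.047, 1], [-0.237, -0.685, 0, 0.047, 1], [-0.237, -0.685, 0, 0.047, 1], [-0.237, -0.685, 0, 0.047, 1], [-0.237, -0.685, 0, 0.047, 1], [-0.237, -0.685, 0, 0.047, 1], [-0.237, -0.685, 0, 0.047, 1], [-0.237, -0.685, 0, 0.047, 1], [-0.237, -0.685, 0, 0.047, 1], [-0.237, -0.685, 0, 0.047, 1], [-0.237, -0.685, 0, 0.047, 1]])

```text
clock: 11.85
tcp_pos: [0.6089, -0.0004, 0.2287]
orientation: [[-0.995, -0.101, -0.003], [-0.101, 0.995, 0.001], [0.003, 0.001, -1.0]]
force: [0.4, 1.3, 0.9]
grip_width: 0.0
```

```bash
python3 plan.py 611,2,50,96
```

```text
now 11.85 [ 6.089e+02 -4.000e-01  2.287e+02] psi 95.8 grip 0.0 F [0.4 1.3 0.9] j6 -1.86
611,2,50,96 [-0.006  0.004  0.357] turn -0.005 rows 5
```

apply_moves(steps=[[0, 0, 0.08, 0, 1], [0, 0, 0.16, 0, 1], [0, 0, 0.24, 0, 1], [0, 0, 0.3, 0, 1], [0, 0, 0.34, 0, 1], [0, 0, 0.36, 0, 1], [0, 0, 0.36, 0, 1], [0, 0, 0.36, 0, 1], [0, 0, 0.36, 0, 1]])

```text
clock: 12.6
tcp_pos: [0.6104, 0.0016, 0.0526]
orientation: [[-0.994, -0.105, 0.003], [-0.105, 0.994, -0.0], [-0.003, -0.001, -1.0]]
force: [-0.9, -0.3, -0.2]
grip_width: 0.0002
```

apply_moves(steps=[[0, 0, 0.008, 0, 1], [0, 0, 0.016, 0, 1], [0, 0, 0.018, 0, 1], [0, 0, 0.02, 0, 1], [0, 0, 0.02, 0, 1], [0, 0, 0.02, 0, 1]])

```text
clock: 13.1
tcp_pos: [0.6106, 0.0011, 0.044]
orientation: [[-0.995, -0.104, 0.004], [-0.104, 0.995, -0.001], [-0.004, -0.001, -1.0]]
force: [-4.4, 1.3, 14.9]
grip_width: 0.0001
```

apply_moves(steps=[[0.005, 0, -0.002, 0, 1], [0.02, 0, -0.002, 0, 1], [0.035, 0, -0.002, 0, 1], [0.05, 0, -0.002, 0, 1], [0.065, 0, -0.002, 0, 1], [0.08, 0, -0.002, 0, 1], [0.095, 0, -0.002, 0, 1], [0.11, 0, -0.002, 0, 1], [0.12, 0, -0.002, 0, 1], [0.12, 0, -0.002, 0, 1]])

```text
clock: 13.93
tcp_pos: [0.5516, -0.0057, 0.044]
orientation: [[-0.995, -0.104, 0.007], [-0.104, 0.995, -0.001], [-0.006, -0.002, -1.0]]
force: [2.1, 0.4, 9.4]
grip_width: 0.0001
```

```bash
python3 look.py t8 top |grep -v -- '-2[0-9][0-9]\|-3[0-9][0-9]'; python3 plan.py
```

```text
858 [480.1 328.6] [108.1  49.3] 9.3 124.3 [119. 250.] board [-70.5 340.9]
266 [511.7  -8.4] [42.1 50.1] 4.8 43.8 [258. 240.] board [-78.4   2.5]
now 13.98 [551.6  -5.7  44. ] psi 96.0 grip -0.1 F [ 0.7 -0.4 10.2] j6 -1.89
```

apply_moves(steps=[[0.01, 0, 0, 0, 1], [0.025, 0, 0, 0, 1], [0.04, 0, 0, 0, 1], [0.055, 0, 0, 0, 1], [0.07, 0, 0, 0, 1], [0.085, 0, 0, 0, 1], [0.095, 0, 0, 0, 1], [0.1, 0, 0, 0, 1], [0.1, 0, 0, 0, 1]])

```text
clock: 14.73
tcp_pos: [0.5026, -0.0111, 0.044]
orientation: [[-0.995, -0.104, 0.008], [-0.104, 0.995, -0.002], [-0.007, -0.002, -1.0]]
force: [2.5, -0.2, 10.6]
grip_width: 0.0004
```

```bash
python3 look.py t9 top |grep -v -- '-2[0-9][0-9]\|-3[0-9][0-9]'; python3 plan.py
```

```text
860 [480.1 328.9] [108.3  48.6] 8.8 124.2 [119. 250.] board [-70.5 341.2]
186 [455.8 -12.7] [30.9 49.3] 0.3 43.1 [259. 260.] board [-134.5    4.7]
now 14.78 [502.6 -11.1  44. ] psi 96.0 grip 0.0 F [ 1.6 -0.7 11.4] j6 -1.92
```

apply_moves(steps=[[0, 0, -0.03, 0, 1], [0, 0, -0.08, 0, 1], [0, 0, -0.15, 0, 1], [0.08, 0, -0.22, 0, -0.7], [0.16, 0, -0.28, 0, -0.7], [0.24, 0, -0.28, 0, -0.7], [0.32, 0, -0.28, 0, -0.7], [0.4, 0, -0.28, 0, -0.7], [0.4, 0, -0.28, 0, -0.7]])

```text
clock: 15.53
tcp_pos: [0.2951, -0.0296, 0.1808]
orientation: [[-0.995, -0.104, -0.004], [-0.104, 0.995, 0.001], [0.003, 0.001, -1.0]]
force: [0.1, 0.6, 0.9]
grip_width: 0.0719
```

```bash
python3 look.py s10 scene|grep -v -- '-2[0-9][0-9]\|-3[0-9][0-9]';python3 look.py t10 top |grep -v -- '-2[0-9][0-9]\|-3[0-9][0-9]'; python3 plan.py
```

```text
450 [478.6 327.9] [108.9  47.7] 9.5 122.9 [366. 146.] board [-72.1 340.3]
517 [493.7 -11.2] [116.  50.] 4.5 43.7 [246. 174.] board [-96.7   1.8]
810 [496.1 -10.6] [109.8  50.2] 4.4 43.5 [258. 245.] board [-94.2   2.1]
863 [479.9 329.3] [108.2  49.4] 8.6 123.9 [119. 250.] board [-70.6 341.6]
now 15.63 [298.5 -30.7 181.6] psi 95.9 grip 72.8 F [ 0.7 -0.2 -0.8] j6 -2.15
```

```bash
python3 plan.py 458.5,-13.7,90,94.5
```

```text
now 15.63 [298.5 -30.7 181.6] psi 95.9 grip 72.8 F [ 0.7 -0.2 -0.8] j6 -2.15
458.5,-13.7,90,94.5 [-0.322  0.001  0.183] turn 0.03 rows 5
```

apply_moves(steps=[[-0.322, 0.001, 0.1, 0.03, -0.7], [-0.322, 0.001, 0.1, 0.03, -0.7], [-0.322, 0.001, 0.1, 0.03, -0.7], [-0.322, 0.001, 0.1, 0.03, -0.7], [-0.322, 0.001, 0.18, 0.03, -0.7], [-0.322, 0.001, 0.18, 0.03, -0.7], [-0.322, 0.001, 0.18, 0.03, -0.7], [-0.322, 0.001, 0.18, 0.03, -0.7]])

```text
clock: 16.3
tcp_pos: [0.461, -0.0136, 0.0921]
orientation: [[-0.997, -0.081, -0.001], [-0.081, 0.997, 0.0], [0.001, 0.0, -1.0]]
force: [-0.0, -0.3, 0.0]
grip_width: 0.0726
```

```bash
python3 plan.py 458.5,-13.7,34,94.5
```

```text
now 16.3 [461.  -13.6  92.1] psi 94.6 grip 72.6 F [-0.  -0.3  0. ] j6 -1.92
458.5,-13.7,34,94.5 [0.005 0.    0.116] turn 0.003 rows 2
```

apply_moves(steps=[[0.003, 0, 0.04, 0, -0.7], [0.003, 0, 0.08, 0, -0.7], [0.003, 0, 0.112, 0, -0.7], [0.003, 0, 0.112, 0, -0.7], [0.003, 0, 0.112, 0, 1], [0.003, 0, 0.112, 0, 1], [0.003, 0, 0.112, 0, 1], [0.003, 0, 0.112, 0, 1], [0.003, 0, 0.112, 0, 1], [0.003, 0, 0.112, 0, 1], [0.003, 0, 0.112, 0, 1]], force=30)

```text
clock: 17.22
tcp_pos: [0.4607, -0.0144, 0.0373]
orientation: [[-0.997, -0.081, 0.003], [-0.081, 0.997, -0.001], [-0.003, -0.001, -1.0]]
force: [-1.0, -0.6, 7.9]
grip_width: 0.0487
```

apply_moves(steps=[[0, 0, -0.006, 0, 1], [0, 0, -0.012, 0, 1], [0, 0, -0.02, 0, 1], [0, 0, -0.02, 0, 1]])

```text
clock: 17.55
tcp_pos: [0.4601, -0.014, 0.0467]
orientation: [[-0.997, -0.081, 0.001], [-0.081, 0.997, -0.0], [-0.001, -0.0, -1.0]]
force: [0.0, -0.3, 0.1]
grip_width: 0.0484
```

```bash
python3 look.py s11 scene|grep -v -- '-2[0-9][0-9]\|-3[0-9][0-9]'; python3 look.py t11 top|grep -v -- '-2[0-9][0-9]\|-3[0-9][0-9]'; python3 plan.py
```

```text
448 [479.4 327.9] [109.6  47.8] 8.8 122.8 [366. 146.] board [-71.3 340.2]
535 [492.8 -11.4] [113.2  49.6] 4.6 52.2 [246. 168.] board [-97.6   1.7]
96 [546.2  -9.3] [51.6 19.5] 75.3 52.3 [257. 228.] board [-44.3  -2.4]
861 [480.4 328.8] [108.6  48.6] 9.1 124.1 [119. 250.] board [-70.2 341. ]
now 17.65 [459.7 -13.9  46.1] psi 94.6 grip 48.5 F [ 0.  -0.1  0.1] j6 -1.93
```

apply_moves(steps=[[0, 0, -0.05, 0, 1], [0, 0, -0.11, 0, 1], [0, 0, -0.19, 0, 1], [0, 0, -0.27, 0, 1], [0, 0, -0.35, 0, 1], [0, 0, -0.38, 0, 1], [0, 0, -0.38, 0, 1]])

```text
clock: 18.23
tcp_pos: [0.4619, -0.0145, 0.2403]
orientation: [[-0.997, -0.081, 0.009], [-0.081, 0.997, -0.002], [-0.008, -0.003, -1.0]]
force: [0.6, 0.4, -0.6]
grip_width: 0.0487
```

```bash
python3 -c "
from bf import *
print(t2w((-85,-35)))"; python3 plan.py 454,243.8,235,98
```

```text
[453.99827269 243.81090401]
now 18.23 [461.9 -14.5 240.3] psi 94.6 grip 48.7 F [ 0.6  0.4 -0.6] j6 -1.93
454,243.8,235,98 [-0.026  0.516  0.009] turn -0.075 rows 7
```

apply_moves(steps=[[0, 0.03, 0, 0, 1], [-0.01, 0.08, 0, -0.01, 1], [-0.01, 0.14, 0, -0.02, 1], [-0.02, 0.2, 0, -0.03, 1], [-0.02, 0.26, 0, -0.04, 1], [-0.02, 0.32, 0, -0.05, 1], [-0.02, 0.38, 0, -0.06, 1], [-0.02, 0.44, 0, -0.07, 1], [-0.026, 0.48, 0, -0.075, 1], [-0.026, 0.51, 0, -0.075, 1], [-0.026, 0.516, 0, -0.075, 1], [-0.026, 0.516, 0, -0.075, 1]])

```text
clock: 19.23
tcp_pos: [0.4507, 0.2448, 0.2342]
orientation: [[-0.99, -0.141, -0.003], [-0.141, 0.99, -0.001], [0.003, -0.001, -1.0]]
force: [-0.1, 0.3, -1.0]
grip_width: 0.0483
```

```bash
python3 look.py s12 scene|grep -v -- '-2[0-9][0-9]\|-3[0-9][0-9]'; python3 plan.py 454,243.8,123,98
```

```text
416 [478.4 327.9] [107.1  47.9] 8.2 123.1 [366. 146.] board [-72.3 340.4]
now 19.28 [451.  244.  234.5] psi 98.1 grip 48.2 F [-0.   0.  -1.1] j6 -1.43
454,243.8,123,98 [-0.006 -0.001  0.223] turn 0.002 rows 3
```

apply_moves(steps=[[-0.004, 0, 0.03, 0, 1], [-0.004, 0, 0.07, 0, 1], [-0.004, 0, 0.12, 0, 1], [-0.004, 0, 0.16, 0, 1], [-0.004, 0, 0.19, 0, 1], [-0.004, 0, 0.21, 0, 1], [-0.004, 0, 0.22, 0, 1], [-0.004, 0, 0.228, 0, 1], [-0.004, 0, 0.23, 0, 1], [-0.004, 0, 0.23, 0, 1], [-0.004, 0, 0.23, 0, 1]])

```text
clock: 20.2
tcp_pos: [0.4543, 0.2447, 0.1216]
orientation: [[-0.99, -0.139, 0.002], [-0.139, 0.99, 0.0], [-0.002, 0.0, -1.0]]
force: [0.2, 0.0, -0.2]
grip_width: 0.0483
```

apply_moves(steps=[[0, 0, 0.002, 0, 1], [0, 0, 0.002, 0, -0.4], [0, 0, 0.002, 0, -0.4], [0, 0, 0.002, 0, -0.4], [0, 0, 0.002, 0, -0.4], [0, 0, -0.02, 0, -0.4], [0, 0, -0.08, 0, -0.4], [0, 0, -0.15, 0, -0.4], [0, 0, -0.22, 0, -0.4], [0, 0, -0.22, 0, -0.4]])

```text
clock: 21.03
tcp_pos: [0.4572, 0.2457, 0.2381]
orientation: [[-0.99, -0.14, 0.012], [-0.14, 0.99, 0.003], [-0.012, 0.002, -1.0]]
force: [1.6, 0.4, 1.4]
grip_width: 0.0599
```

```bash
python3 look.py s13 scene; python3 plan.py ; python3 - <<'E'
import cv2
i=cv2.imread('pics/s13.png')[60:240,280:430];cv2.imwrite('pics/c13.png',cv2.resize(i,None,fx=3,fy=3,interpolation=2))
E
```

```text
442 [478.9 328.7] [109.4  48.6] 8.5 114.4 [364. 148.] board [-71.7 341.1]
460 [488.1 247.9] [113.5  45.2] 8.1 115.2 [338. 152.] board [-72.  259.8]
96 [ 472.4 -255.9] [25.6 33.5] 81.2 37.9 [164. 175.] board [-146.4 -238.8]
88 [ 496.1 -366.2] [36.8 23. ] 26.2 37.8 [126. 184.] board [-135.7 -351.1]
103 [ 550.9 -239.6] [25.8 34.1] 78.6 37.7 [168. 196.] board [ -66.5 -231.7]
100 [ 567.2 -353.3] [32.9 23.6] 2.3 37.1 [128. 203.] board [ -63.6 -346.6]
106 [ 615.6 -239.6] [25.2 33.6] 87.7 37.8 [167. 216.] board [  -2.2 -239.3]
115 [ 632.1 -352. ] [24.4 33.9] 74.5 37.0 [126. 222.] board [   1.  -352.8]
now 21.08 [456.  245.4 235. ] psi 98.0 grip 59.8 F [-0.5  1.2  0.2] j6 -1.43
```

View pics/c13.png

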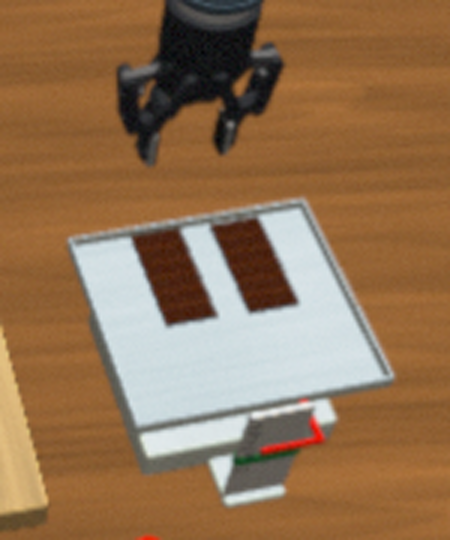

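Both bars are flat in the tray and the pan has sunk about 18 mm. Chunk 1 is the one nearest, at (472,-255).

```bash
python3 plan.py 472,-255.5,200,82 472,-255.5,60,82; python3 -c "
from bf import *
for y in(85,30,-25,-80): print(t2w((62,y)))"
```

```text
now 21.08 [456.  245.4 235. ] psi 98.0 grip 59.8 F [-0.5  1.2  0.2] j6 -1.43
472,-255.5,200,82 [ 0.109 -0.996  0.068] turn 0.356 rows 13
472,-255.5,60,82 [ 0.111 -0.997  0.348] turn 0.356 rows 13
[582.86690668 383.1015181 ]
[590.52142723 328.63677432]
[598.17594779 274.17203054]
[605.83046834 219.70728676]
```

apply_moves(steps=[[0.11, -0.996, 0, 0.356, -0.2], [0.11, -0.996, 0, 0.356, -0.2], [0.11, -0.996, 0, 0.356, -0.2], [0.11, -0.996, 0, 0.356, -0.2], [0.11, -0.996, 0, 0.356, -0.2], [0.11, -0.996, 0, 0.356, -0.2], [0.11, -0.996, 0, 0.356, -0.2], [0.11, -0.996, 0, 0.356, -0.2], [0.11, -0.996, 0, 0.356, -0.2], [0.11, -0.996, 0, 0.356, -0.2], [0.11, -0.996, 0, 0.356, -0.2], [0.11, -0.996, 0, 0.356, -0.2]])

```text
clock: 22.08
tcp_pos: [0.4676, -0.2569, 0.2296]
orientation: [[-0.99, 0.14, -0.001], [0.14, 0.99, 0.001], [0.001, 0.001, -1.0]]
force: [0.6, 0.2, 0.1]
grip_width: 0.0514
```

```bash
python3 plan.py 472,-255.5,60,82
```

```text
now 22.08 [ 467.6 -256.9  229.6] psi 82.0 grip 51.4 F [0.6 0.2 0.1] j6 -2.14
472,-255.5,60,82 [-0.009  0.004  0.339] turn -0.001 rows 5
```

apply_moves(steps=[[0, 0, 0.08, 0, -0.2], [0, 0, 0.16, 0, -0.2], [0, 0, 0.24, 0, -0.2], [0, 0, 0.3, 0, -0.2], [0, 0, 0.34, 0, -0.2], [0, 0, 0.34, 0, -0.2], [0, 0, 0.34, 0, -0.2]])

```text
clock: 22.67
tcp_pos: [0.4673, -0.2543, 0.0593]
orientation: [[-0.99, 0.14, -0.003], [0.14, 0.99, 0.003], [0.004, 0.002, -1.0]]
force: [-0.2, -0.1, 0.7]
grip_width: 0.051
```

```bash
python3 look.py s14 scene;  python3 plan.py 472.2,-255.5,20,82
```

```text
444 [479.  328.4] [108.5  47. ] 8.3 114.3 [364. 148.] board [-71.6 340.8]
457 [486.9 247.9] [115.7  46.7] 8.9 115.4 [338. 152.] board [-73.2 259.9]
28 [ 469.8 -319.7] [10.6  2.7] 53.5 137.9 [136. 152.] board [-156.4 -301.8]
98 [ 474.3 -255.5] [25.  31.3] 76.5 37.2 [164. 175.] board [-144.4 -238.6]
90 [ 496.9 -365.6] [33.  22.6] 21.4 37.6 [126. 184.] board [-134.8 -350.6]
104 [ 567.  -353.1] [23.6 31.7] 86.5 36.8 [128. 203.] board [ -63.7 -346.3]
206 [ 602.4 -251.7] [77.1 33.4] 33.3 37.9 [163. 212.] board [ -16.8 -249.8]
104 [ 632.2 -353.4] [24.7 31.9] 76.5 37.3 [126. 222.] board [   1.  -354.2]
now 22.72 [ 468.5 -255.2   60.9] psi 82.0 grip 51.0 F [-0.3 -0.9  0.6] j6 -2.14
472.2,-255.5,20,82 [-0.007  0.     0.082] turn -0.0 rows 1
```

A chunk at (550,-240) was knocked up beside the one at (614,-240). The target chunk did not move, so I grasp it.

apply_moves(steps=[[-0.007, 0, 0.04, 0, -0.2], [-0.007, 0, 0.08, 0, -0.2], [-0.007, 0, 0.08, 0, -0.2], [-0.007, 0, 0.08, 0, 1], [-0.007, 0, 0.08, 0, 1], [-0.007, 0, 0.08, 0, 1], [-0.007, 0, 0.08, 0, 1], [-0.007, 0, 0.08, 0, 1], [-0.007, 0, 0.08, 0, 1]], force=30)

```text
clock: 23.47
tcp_pos: [0.4732, -0.2566, 0.0228]
orientation: [[-0.99, 0.139, 0.003], [0.139, 0.99, -0.002], [-0.003, -0.002, -1.0]]
force: [-0.6, 0.2, 7.0]
grip_width: 0.0275
```

apply_moves(steps=[[-0.007, 0, -0.02, 0, 1], [-0.007, 0, -0.06, 0, 1], [-0.007, 0, -0.14, 0, 1], [-0.007, 0, -0.22, 0, 1], [-0.007, 0, -0.3, 0, 1], [-0.007, 0, -0.38, 0, 1], [-0.007, 0, -0.43, 0, 1], [-0.007, 0, -0.43, 0, 1]])

```text
clock: 24.13
tcp_pos: [0.478, -0.2582, 0.2435]
orientation: [[-0.99, 0.139, 0.01], [0.139, 0.99, -0.009], [-0.011, -0.007, -1.0]]
force: [1.0, 0.3, -0.3]
grip_width: 0.0275
```

```bash
 python3 look.py s15 scene;  python3 plan.py 583,383,235,98
```

```text
446 [478.2 327.4] [109.8  47. ] 8.7 114.4 [364. 148.] board [-72.5 339.9]
461 [487.3 248.2] [111.5  45.4] 9.0 115.4 [338. 152.] board [-72.7 260.2]
87 [ 498.1 -365.3] [31.6 22.7] 19.4 38.2 [126. 184.] board [-133.6 -350.4]
108 [ 566.8 -353.8] [33.5 23.1] 3.9 37.7 [128. 203.] board [ -64. -347.]
214 [ 601.2 -252.7] [79.1 33.2] 35.0 38.2 [163. 212.] board [ -18.1 -250.6]
115 [ 632.  -352.9] [25.6 33.1] 75.6 37.7 [126. 222.] board [   0.8 -353.7]
now 24.18 [ 477.  -257.4  240.2] psi 82.0 grip 27.4 F [0.2 0.4 0. ] j6 -2.13
583,383,235,98 [-0.032  1.298  0.005] turn -0.356 rows 16
```

View pics/s15.png

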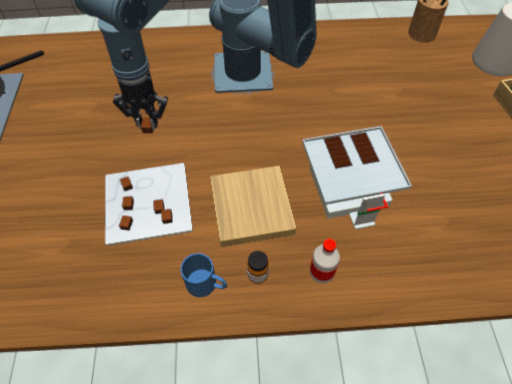

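apply_moves(steps=[[0, 0.04, 0, 0, 1], [0, 0.1, 0, -0.04, 1], [0, 0.18, 0, -0.1, 1], [-0.01, 0.26, 0, -0.15, 1], [-0.01, 0.34, 0, -0.2, 1], [-0.01, 0.42, 0, -0.25, 1], [-0.02, 0.5, 0, -0.3, 1], [-0.02, 0.58, 0, -0.35, 1], [-0.02, 0.66, 0, -0.356, 1], [-0.02, 0.74, 0, -0.356, 1], [-0.02, 0.82, 0, -0.356, 1], [-0.02, 0.9, 0, -0.356, 1]])

```text
clock: 25.18
tcp_pos: [0.547, 0.1899, 0.2344]
orientation: [[-0.99, -0.139, -0.002], [-0.139, 0.99, -0.0], [0.003, -0.0, -1.0]]
force: [0.4, 0.4, -0.6]
grip_width: 0.0273
```

```bash
python3 plan.py 583,383,235,98
```

```text
now 25.18 [547.  189.9 234.4] psi 98.0 grip 27.3 F [ 0.4  0.4 -0.6] j6 -1.57
583,383,235,98 [-0.125  0.372 -0.002] turn 0.0 rows 5
```

apply_moves(steps=[[-0.03, 0.08, 0, 0, 1], [-0.06, 0.16, 0, 0, 1], [-0.09, 0.24, 0, 0, 1], [-0.11, 0.31, 0, 0, 1], [-0.12, 0.35, 0, 0, 1], [-0.122, 0.363, 0, 0, 1], [-0.122, 0.363, 0, 0, 1], [-0.122, 0.363, 0, 0, 1]])

```text
clock: 25.85
tcp_pos: [0.5826, 0.3754, 0.2345]
orientation: [[-0.99, -0.14, -0.002], [-0.14, 0.99, -0.002], [0.002, -0.001, -1.0]]
force: [0.7, -0.2, 0.3]
grip_width: 0.0274
```

```bash
python3 plan.py 583,383,123,98
```

```text
now 25.85 [582.6 375.4 234.5] psi 98.0 grip 27.4 F [ 0.7 -0.2  0.3] j6 -1.3
583,383,123,98 [-0.003  0.015  0.223] turn 0.001 rows 3
```

apply_moves(steps=[[0, 0, 0.04, 0, 1], [0, 0, 0.1, 0, 1], [0, 0, 0.16, 0, 1], [0, 0, 0.2, 0, 1], [0, 0, 0.22, 0, 1], [0, 0, 0.228, 0, 1], [0, 0, 0.232, 0, 1], [0, 0, 0.232, 0, 1], [0, 0, 0.232, 0, 1]])

```text
clock: 26.6
tcp_pos: [0.5843, 0.3763, 0.1217]
orientation: [[-0.99, -0.139, 0.003], [-0.139, 0.99, 0.001], [-0.003, 0.001, -1.0]]
force: [0.7, -0.2, -0.1]
grip_width: 0.0274
```

```bash
python3 plan.py; python3 - <<'E'
from h import *
p,d=snap('scene','s16.png');W=world('scene',d)
i=cv2.imread('pics/s16.png')[60:240,280:430];cv2.imwrite('pics/c16.png',cv2.resize(i,None,fx=3,fy=3,interpolation=2))
E
```

```text
now 26.6 [584.3 376.3 121.7] psi 98.0 grip 27.4 F [ 0.7 -0.2 -0.1] j6 -1.3
```

View pics/c16.png

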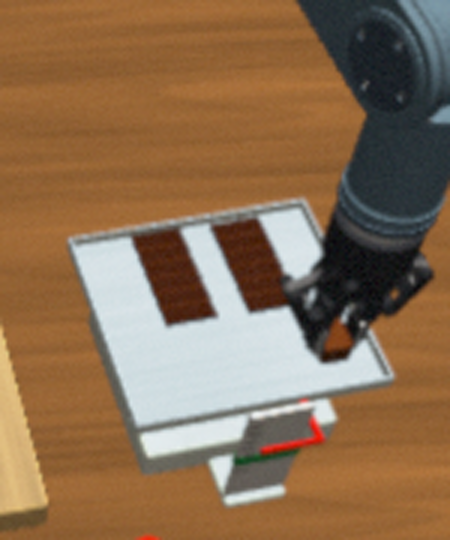

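apply_moves(steps=[[0, 0, 0.006, 0, 1], [0, 0, 0.006, 0, 1], [0, 0, 0.006, 0, 0.1], [0, 0, 0.006, 0, 0.1], [0, 0, 0.006, 0, 0.1], [0, 0, -0.02, 0, 0.1], [0, 0, -0.08, 0, 0.1], [0, 0, -0.15, 0, 0.1], [0, 0, -0.22, 0, 0.1], [0, 0, -0.22, 0, 0.1]])

```text
clock: 27.48
tcp_pos: [0.5864, 0.3778, 0.2391]
orientation: [[-0.99, -0.14, 0.013], [-0.139, 0.99, 0.006], [-0.014, 0.004, -1.0]]
force: [0.4, 0.5, 1.6]
grip_width: 0.0385
```

```bash
python3 look.py s17 scene; python3 look.py t17 top; python3 - <<'E'
import cv2
i=cv2.imread('pics/s17.png')[60:240,280:430];cv2.imwrite('pics/c17.png',cv2.resize(i,None,fx=3,fy=3,interpolation=2))
E
```

```text
437 [478.5 327.9] [107.1  46.8] 7.2 104.4 [364. 150.] board [-72.2 340.3]
457 [488.3 247.6] [108.9  46.5] 9.2 105.3 [337. 154.] board [-71.8 259.5]
127 [583.3 372.6] [32.4 26.3] 10.1 124.0 [390. 176.] board [ 37.1 372.5]
86 [ 497.2 -365.4] [30.5 22.4] 21.2 38.0 [126. 184.] board [-134.5 -350.4]
106 [ 566.9 -353.3] [34.9 24. ] 1.2 37.4 [128. 203.] board [ -63.9 -346.5]
215 [ 600.7 -252.9] [77.3 32.7] 35.2 38.1 [163. 212.] board [ -18.6 -250.7]
115 [ 632.3 -353.1] [24.1 32.4] 81.3 37.0 [126. 222.] board [   1.1 -353.9]
136 [ 630. -352.] [28.1 34.2] 79.5 38.3 [385. 195.] board [  -1.  -352.6]
217 [ 599.8 -252. ] [79.  35.9] 35.4 37.8 [348. 207.] board [ -19.4 -249.7]
164 [581.  374.2] [34.4 27.4] 9.8 124.9 [104. 208.] board [ 35.  374.4]
127 [ 563.8 -353.1] [28.4 33. ] 89.0 38.1 [386. 220.] board [ -66.9 -346. ]
829 [490.2 250. ] [107.8  47.8] 9.5 105.1 [153. 246.] board [-69.7 261.6]
838 [480.2 329.1] [108.1  49. ] 8.6 105.1 [121. 249.] board [-70.4 341.3]
122 [ 496.2 -364.9] [34.2 28.1] 22.8 37.8 [392. 244.] board [-135.4 -349.8]
```

View pics/c17.png

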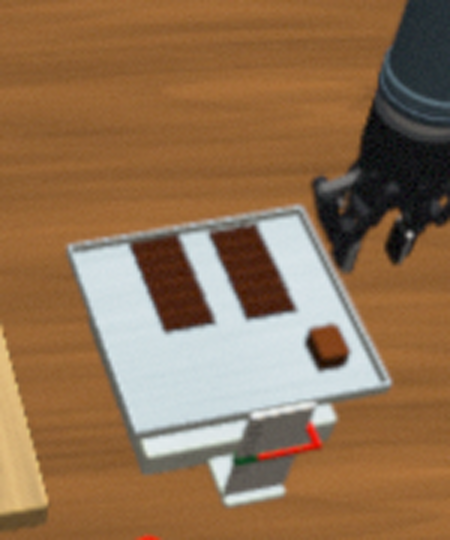

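```bash
python3 plan.py 565,-353.3,235,89
```

```text
now 27.58 [584.2 376.8 232.5] psi 98.0 grip 38.6 F [-0.6 -0.3 -0.9] j6 -1.3
565,-353.3,235,89 [ 0.242 -1.441 -0.008] turn 0.2 rows 18
```

apply_moves(steps=[[0.15, -0.9, 0, 0.2, -0.2], [0.15, -0.9, 0, 0.2, -0.2], [0.15, -0.9, 0, 0.2, -0.2], [0.15, -0.9, 0, 0.2, -0.2], [0.15, -0.9, 0, 0.2, -0.2], [0.15, -0.9, 0, 0.2, -0.2], [0.15, -0.9, 0, 0.2, -0.2], [0.15, -0.9, 0, 0.2, -0.2], [0.15, -0.9, 0, 0.2, -0.2], [0.15, -0.9, 0, 0.2, -0.2], [0.15, -0.9, 0, 0.2, -0.2], [0.15, -0.9, 0, 0.2, -0.2]])

```text
clock: 28.58
tcp_pos: [0.5706, -0.0869, 0.2279]
orientation: [[-1.0, 0.024, -0.003], [0.024, 1.0, -0.003], [0.003, -0.003, -1.0]]
force: [0.8, 1.5, -0.2]
grip_width: 0.0511
```

```bash
python3 plan.py 565,-353.3,235,89
```

```text
now 28.58 [570.6 -86.9 227.9] psi 88.6 grip 51.1 F [ 0.8  1.5 -0.2] j6 -1.89
565,-353.3,235,89 [-0.001 -0.533 -0.013] turn -0.008 rows 7
```

apply_moves(steps=[[0, -0.08, 0, -0.008, -0.2], [0, -0.16, 0, -0.008, -0.2], [0, -0.24, 0, -0.008, -0.2], [0, -0.32, 0, -0.008, -0.2], [0, -0.4, 0, -0.008, -0.2], [0, -0.47, 0, -0.008, -0.2], [0, -0.52, 0.02, -0.008, -0.2], [0, -0.525, 0.1, -0.008, -0.2], [0, -0.525, 0.18, -0.008, -0.2], [0, -0.525, 0.25, -0.008, -0.2], [0, -0.525, 0.3, -0.008, -0.2], [0, -0.525, 0.3, -0.008, -0.2]])

```text
clock: 29.58
tcp_pos: [0.5626, -0.3385, 0.0713]
orientation: [[-1.0, 0.011, -0.011], [0.011, 1.0, 0.01], [0.012, 0.01, -1.0]]
force: [-1.4, 0.5, -0.7]
grip_width: 0.0514
```

```bash
python3 look.py s18 scene|grep -- '-[23][0-9][0-9]';python3 plan.py 565,-353.3,20,89
```

```text
68 [ 503.6 -368.7] [29.7 17.7] 47.5 38.2 [126. 185.] board [-128.5 -354.4]
98 [ 567.3 -352.4] [22.8 33.7] 87.1 37.4 [128. 203.] board [ -63.4 -345.7]
165 [ 602.3 -252.1] [76.8 33.5] 33.4 37.8 [163. 212.] board [ -16.9 -250.1]
88 [ 631.8 -352.5] [25.1 34.7] 72.3 36.3 [126. 223.] board [   0.7 -353.3]
now 29.63 [ 564.4 -339.8   75. ] psi 89.4 grip 51.5 F [ 0.8 -0.4  1. ] j6 -2.27
565,-353.3,20,89 [-0.002 -0.028  0.11 ] turn 0.008 rows 2
```

apply_moves(steps=[[-0.002, -0.027, 0, 0.008, -0.2], [-0.002, -0.027, 0, 0.008, -0.2], [-0.002, -0.027, 0.03, 0.008, -0.2], [-0.002, -0.027, 0.03, 0.008, -0.2]])

```text
clock: 29.97
tcp_pos: [0.5682, -0.3567, 0.0655]
orientation: [[-1.0, 0.018, 0.001], [0.018, 1.0, -0.001], [-0.001, -0.001, -1.0]]
force: [-0.9, 0.3, -0.2]
grip_width: 0.0514
```

```bash
python3 plan.py 565,-353.3,20,89
```

```text
now 29.97 [ 568.2 -356.7   65.5] psi 89.0 grip 51.4 F [-0.9  0.3 -0.2] j6 -2.28
565,-353.3,20,89 [0.007 0.007 0.091] turn -0.001 rows 2
```

apply_moves(steps=[[0.004, 0.004, 0.04, 0, -0.2], [0.004, 0.004, 0.08, 0, -0.2], [0.004, 0.004, 0.09, 0, -0.2], [0.004, 0.004, 0.09, 0, -0.2], [0.004, 0.004, 0.09, 0, 1], [0.004, 0.004, 0.09, 0, 1], [0.004, 0.004, 0.09, 0, 1], [0.004, 0.004, 0.09, 0, 1], [0.004, 0.004, 0.09, 0, 1], [0.004, 0.004, 0.09, 0, 1]])

```text
clock: 30.8
tcp_pos: [0.5671, -0.3548, 0.0219]
orientation: [[-1.0, 0.017, 0.003], [0.017, 1.0, -0.002], [-0.003, -0.002, -1.0]]
force: [-0.1, 0.1, 6.5]
grip_width: 0.0276
```

apply_moves(steps=[[0, 0, -0.02, 0, 1], [0, 0, -0.08, 0, 1], [0, 0, -0.16, 0, 1], [0, 0, -0.24, 0, 1], [0, 0, -0.32, 0, 1], [0, 0, -0.4, 0, 1], [0, 0, -0.43, 0, 1], [0, 0, -0.43, 0, 1]])

```text
clock: 31.47
tcp_pos: [0.5678, -0.3552, 0.2422]
orientation: [[-1.0, 0.017, 0.008], [0.017, 1.0, -0.007], [-0.008, -0.007, -1.0]]
force: [0.6, -0.6, -0.8]
grip_width: 0.0274
```

```bash
python3 look.py s19 scene|grep -- '-[23][0-9][0-9]';python3 plan.py 590,325,235,98
```

```text
90 [ 498.4 -365.5] [33.8 23.4] 20.9 37.9 [126. 184.] board [-133.3 -350.6]
213 [ 601.  -252.8] [76.9 33.9] 33.9 38.2 [163. 212.] board [ -18.3 -250.7]
117 [ 631.8 -353.1] [25.6 34.5] 73.5 37.4 [126. 222.] board [   0.6 -353.9]
now 31.52 [ 566.8 -354.4  238.6] psi 89.0 grip 27.5 F [-0.3  0.4 -1. ] j6 -2.28
590,325,235,98 [-0.023  1.359  0.002] turn -0.2 rows 17
```

apply_moves(steps=[[0, 0.04, 0, 0, 1], [0, 0.1, 0, -0.04, 1], [0, 0.18, 0, -0.08, 1], [-0.01, 0.26, 0, -0.12, 1], [-0.01, 0.34, 0, -0.16, 1], [-0.01, 0.42, 0, -0.2, 1], [-0.02, 0.5, 0, -0.2, 1], [-0.02, 0.58, 0, -0.2, 1], [-0.02, 0.66, 0, -0.2, 1], [-0.02, 0.74, 0, -0.2, 1], [-0.02, 0.82, 0, -0.2, 1], [-0.02, 0.9, 0, -0.2, 1]])

```text
clock: 32.52
tcp_pos: [0.5821, 0.098, 0.2327]
orientation: [[-0.99, -0.139, -0.004], [-0.139, 0.99, 0.0], [0.004, 0.001, -1.0]]
force: [0.5, -0.2, 0.1]
grip_width: 0.0274
```

```bash
python3 plan.py 590,321,235,98
```

```text
now 32.52 [582.1  98.  232.7] psi 98.0 grip 27.4 F [ 0.5 -0.2  0.1] j6 -1.73
590,321,235,98 [-0.078  0.439 -0.005] turn -0.0 rows 6
```

apply_moves(steps=[[-0.02, 0.08, 0, 0, 1], [-0.03, 0.16, 0, 0, 1], [-0.05, 0.24, 0, 0, 1], [-0.06, 0.31, 0, 0, 1], [-0.07, 0.38, 0, 0, 1], [-0.078, 0.42, 0, 0, 1], [-0.078, 0.435, 0, 0, 1], [-0.078, 0.435, 0, 0, 1], [-0.078, 0.435, 0.04, 0, 1]])

```text
clock: 33.27
tcp_pos: [0.5934, 0.3169, 0.2174]
orientation: [[-0.99, -0.14, 0.005], [-0.14, 0.99, 0.001], [-0.005, 0.0, -1.0]]
force: [0.4, 0.3, -0.2]
grip_width: 0.0274
```

```bash
python3 plan.py 590,321,110,98
```

```text
now 33.27 [593.4 316.9 217.4] psi 98.1 grip 27.4 F [ 0.4  0.3 -0.2] j6 -1.39
590,321,110,98 [0.007 0.009 0.215] turn 0.001 rows 3
```

apply_moves(steps=[[0, 0, 0.04, 0, 1], [0, 0, 0.1, 0, 1], [0, 0, 0.15, 0, 1], [0, 0, 0.19, 0, 1], [0, 0, 0.21, 0, 1], [0, 0, 0.215, 0, 1], [0, 0, 0.218, 0, 1], [0, 0, 0.218, 0, 1]])

```text
clock: 33.93
tcp_pos: [0.5929, 0.3164, 0.1068]
orientation: [[-0.99, -0.139, 0.001], [-0.139, 0.99, 0.0], [-0.001, 0.0, -1.0]]
force: [-0.2, 1.1, -0.1]
grip_width: 0.0274
```

apply_moves(steps=[[0, 0, 0.002, 0, 1], [0, 0, 0.002, 0, 0.1], [0, 0, 0.002, 0, 0.1], [0, 0, 0.002, 0, 0.1], [0, 0, -0.02, 0, 0.1], [0, 0, -0.08, 0, 0.1], [0, 0, -0.15, 0, 0.1], [0, 0, -0.22, 0, 0.1], [0, 0, -0.25, 0, 0.1], [0, 0, -0.25, 0, 0.1]])

```text
clock: 34.77
tcp_pos: [0.5945, 0.3178, 0.2381]
orientation: [[-0.99, -0.14, 0.01], [-0.14, 0.99, 0.004], [-0.011, 0.002, -1.0]]
force: [0.5, 0.1, 0.0]
grip_width: 0.0386
```

```bash
python3 look.py s20 scene; python3 plan.py 631,-352.5,235,77; python3 - <<'E'
import cv2
i=cv2.imread('pics/s20.png')[60:240,280:430];cv2.imwrite('pics/c20.png',cv2.resize(i,None,fx=3,fy=3,interpolation=2))
E
```

```text
393 [479.2 327.7] [106.7  46.4] 9.9 94.4 [364. 153.] board [-71.5 340.1]
451 [488.4 248.7] [111.8  46.2] 8.5 95.3 [337. 156.] board [-71.6 260.5]
120 [583.4 372.4] [32.1 26.7] 5.5 113.9 [388. 178.] board [ 37.2 372.3]
123 [592.6 314.1] [32.5 24.1] 11.0 114.3 [368. 182.] board [ 39.5 313.3]
86 [ 497.3 -365.5] [33.8 22.4] 19.5 37.5 [126. 184.] board [-134.4 -350.5]
193 [ 600.7 -252.9] [77.7 33.2] 34.6 37.8 [163. 212.] board [ -18.6 -250.7]
102 [ 633.1 -354. ] [27.  32.9] 81.9 36.9 [126. 222.] board [   1.8 -354.9]
now 34.82 [593.4 317.4 234.9] psi 98.0 grip 38.5 F [ 0.3 -0.4 -0.7] j6 -1.38
631,-352.5,235,77 [ 0.112 -1.337 -0.003] turn 0.467 rows 17
```

View pics/c20.png

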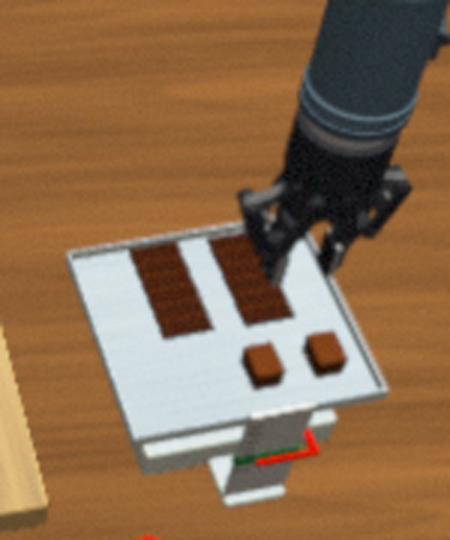

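Pan is at about 38 mm. Third chunk: the one at (497,-365).

```bash
python3 plan.py 497,-365.2,235,112
```

```text
now 34.82 [593.4 317.4 234.9] psi 98.0 grip 38.5 F [ 0.3 -0.4 -0.7] j6 -1.38
497,-365.2,235,112 [ 0.381 -1.325 -0.004] turn -0.311 rows 17
```

apply_moves(steps=[[0.26, -0.9, 0, -0.31, -0.2], [0.26, -0.9, 0, -0.31, -0.2], [0.26, -0.9, 0, -0.31, -0.2], [0.26, -0.9, 0, -0.31, -0.2], [0.26, -0.9, 0, -0.31, -0.2], [0.26, -0.9, 0, -0.31, -0.2], [0.26, -0.9, 0, -0.31, -0.2], [0.26, -0.9, 0, -0.31, -0.2], [0.26, -0.9, 0, -0.31, -0.2], [0.26, -0.9, 0, -0.31, -0.2], [0.26, -0.9, 0, -0.31, -0.2], [0.26, -0.9, 0, -0.31, -0.2]])

```text
clock: 35.82
tcp_pos: [0.5243, -0.1523, 0.2296]
orientation: [[-0.929, -0.37, -0.002], [-0.37, 0.929, -0.002], [0.003, -0.001, -1.0]]
force: [0.5, 1.1, -0.5]
grip_width: 0.0512
```

```bash
python3 plan.py 497,-365.2,235,112
```

```text
now 35.82 [ 524.3 -152.3  229.6] psi 111.7 grip 51.2 F [ 0.5  1.1 -0.5] j6 -2.43
497,-365.2,235,112 [ 0.208 -0.375 -0.01 ] turn -0.007 rows 6
```

apply_moves(steps=[[0.04, -0.07, 0, -0.007, -0.2], [0.08, -0.14, 0, -0.007, -0.2], [0.12, -0.21, 0, -0.007, -0.2], [0.16, -0.28, 0, -0.007, -0.2], [0.19, -0.34, 0, -0.007, -0.2], [0.2, -0.365, 0, -0.007, -0.2], [0.2, -0.365, 0.06, -0.007, -0.2], [0.2, -0.365, 0.14, -0.007, -0.2], [0.2, -0.365, 0.22, -0.007, -0.2], [0.2, -0.365, 0.28, -0.007, -0.2], [0.2, -0.365, 0.32, -0.007, -0.2], [0.2, -0.365, 0.32, -0.007, -0.2]])

```text
clock: 36.82
tcp_pos: [0.4985, -0.3494, 0.0647]
orientation: [[-0.925, -0.379, -0.008], [-0.379, 0.925, 0.009], [0.004, 0.011, -1.0]]
force: [-0.7, 0.5, -1.2]
grip_width: 0.0517
```

```bash
python3 look.py s21 scene|grep -- '-[23][0-9][0-9]';python3 plan.py 497,-365.2,20,112
```

```text
27 [ 510.5 -343.8] [10.2 36. ] 13.8 141.7 [126. 164.] board [-118.8 -330.5]
91 [ 497.5 -365.7] [34.3 23.2] 25.6 37.4 [126. 184.] board [-134.2 -350.7]
186 [ 601.5 -251.1] [75.4 34.2] 34.5 38.1 [163. 212.] board [ -17.6 -249.1]
100 [ 633.  -352.9] [24.4 31.6] 77.6 36.7 [126. 223.] board [   1.8 -353.8]
now 36.87 [ 500.  -350.9   67.7] psi 112.3 grip 51.4 F [ 0.5 -0.4  0.5] j6 -2.75
497,-365.2,20,112 [ 0.016 -0.025  0.095] turn 0.007 rows 2
```

apply_moves(steps=[[0.014, -0.024, 0, 0.004, -0.2], [0.014, -0.024, 0, 0.004, -0.2], [0.014, -0.024, 0.01, 0.004, -0.2], [0.014, -0.024, 0.01, 0.004, -0.2]])

```text
clock: 37.2
tcp_pos: [0.4999, -0.368, 0.0667]
orientation: [[-0.927, -0.375, 0.001], [-0.375, 0.927, -0.001], [-0.001, -0.002, -1.0]]
force: [-0.5, 0.2, 0.0]
grip_width: 0.0511
```

```bash
python3 plan.py 497,-365.2,20,112
```

```text
now 37.2 [ 499.9 -368.    66.7] psi 112.1 grip 51.1 F [-0.5  0.2  0. ] j6 -2.77
497,-365.2,20,112 [0.003 0.008 0.093] turn 0.001 rows 2
```

apply_moves(steps=[[0.002, 0.004, 0.04, 0, -0.2], [0.002, 0.004, 0.08, 0, -0.2], [0.002, 0.004, 0.092, 0, -0.2], [0.002, 0.004, 0.092, 0, -0.2], [0.002, 0.004, 0.092, 0, 1], [0.002, 0.004, 0.092, 0, 1], [0.002, 0.004, 0.092, 0, 1], [0.002, 0.004, 0.092, 0, 1], [0.002, 0.004, 0.092, 0, 1], [0.002, 0.004, 0.092, 0, 1]])

```text
clock: 38.03
tcp_pos: [0.4987, -0.3666, 0.0212]
orientation: [[-0.927, -0.376, 0.002], [-0.376, 0.927, -0.002], [-0.001, -0.002, -1.0]]
force: [-0.5, 0.5, 6.3]
grip_width: 0.0276
```

apply_moves(steps=[[0, 0, -0.02, 0, 1], [0, 0, -0.08, 0, 1], [0, 0, -0.16, 0, 1], [0, 0, -0.24, 0, 1], [0, 0, -0.32, 0, 1], [0, 0, -0.4, 0, 1], [0, 0, -0.43, 0, 1], [0, 0, -0.43, 0, 1]])

```text
clock: 38.7
tcp_pos: [0.4996, -0.3675, 0.2414]
orientation: [[-0.927, -0.376, 0.007], [-0.376, 0.926, -0.008], [-0.004, -0.01, -1.0]]
force: [0.1, -0.8, -0.3]
grip_width: 0.0273
```

```bash
python3 look.py s22 scene|grep -- '-[23][0-9][0-9]';python3 -c "
from bf import *
print(w2t((582.5,373)),w2t((592.6,315)),t2w((62,-37)),t2w((62,-90)))"; python3 plan.py 599.8,262.3,235,98
```

```text
208 [ 600.5 -252.7] [77.8 34. ] 34.7 38.3 [163. 212.] board [ -18.8 -250.5]
115 [ 632.5 -352.8] [24.2 34.4] 80.0 37.7 [126. 222.] board [   1.3 -353.7]
[60.23080443 75.04785272] [62.16047207 16.20665641] [599.846025   262.28881372] [607.22219935 209.80460607]
now 38.75 [ 498.6 -366.6  238.1] psi 112.1 grip 27.6 F [-0.3 -0.6 -1.4] j6 -2.77
599.8,262.3,235,98 [-0.661  1.089  0.002] turn 0.313 rows 16
```

apply_moves(steps=[[-0.02, 0.04, 0, 0, 1], [-0.06, 0.1, 0, 0.05, 1], [-0.1, 0.17, 0, 0.1, 1], [-0.14, 0.24, 0, 0.15, 1], [-0.18, 0.31, 0, 0.2, 1], [-0.22, 0.38, 0, 0.25, 1], [-0.26, 0.45, 0, 0.3, 1], [-0.3, 0.52, 0, 0.313, 1], [-0.34, 0.59, 0, 0.313, 1], [-0.38, 0.66, 0, 0.313, 1], [-0.42, 0.73, 0, 0.313, 1], [-0.46, 0.8, 0, 0.313, 1]])

```text
clock: 39.75
tcp_pos: [0.5591, 0.0933, 0.2327]
orientation: [[-0.99, -0.139, -0.004], [-0.139, 0.99, 0.0], [0.004, 0.001, -1.0]]
force: [-0.0, -0.3, -0.4]
grip_width: 0.0275
```

```bash
python3 plan.py 599.8,262.3,235,98
```

```text
now 39.75 [559.1  93.3 232.7] psi 98.0 grip 27.5 F [-0.  -0.3 -0.4] j6 -1.74
599.8,262.3,235,98 [-0.128  0.323 -0.005] turn -0.0 rows 5
```

apply_moves(steps=[[-0.03, 0.07, 0, 0, 1], [-0.06, 0.14, 0, 0, 1], [-0.09, 0.21, 0, 0, 1], [-0.11, 0.27, 0, 0, 1], [-0.12, 0.31, 0, 0, 1], [-0.122, 0.318, 0, 0, 1], [-0.122, 0.318, 0, 0, 1], [-0.122, 0.318, 0.04, 0, 1]])

```text
clock: 40.42
tcp_pos: [0.6002, 0.2571, 0.2172]
orientation: [[-0.99, -0.14, 0.005], [-0.14, 0.99, 0.0], [-0.005, -0.0, -1.0]]
force: [0.7, 0.8, 0.2]
grip_width: 0.0272
```

```bash
python3 plan.py 600,262,98,98
```

```text
now 40.42 [600.2 257.1 217.2] psi 98.0 grip 27.2 F [0.7 0.8 0.2] j6 -1.48
600,262,98,98 [0.    0.01  0.238] turn 0.001 rows 3
```

apply_moves(steps=[[0, 0, 0.04, 0, 1], [0, 0, 0.1, 0, 1], [0, 0, 0.16, 0, 1], [0, 0, 0.2, 0, 1], [0, 0, 0.225, 0, 1], [0, 0, 0.234, 0, 1], [0, 0, 0.238, 0, 1], [0, 0, 0.238, 0, 1]])

```text
clock: 41.08
tcp_pos: [0.5989, 0.2562, 0.0957]
orientation: [[-0.99, -0.138, -0.001], [-0.138, 0.99, -0.0], [0.001, -0.0, -1.0]]
force: [-0.3, 0.5, 0.3]
grip_width: 0.027
```

apply_moves(steps=[[0, 0, 0, 0, 1], [0, 0, 0, 0, 0.1], [0, 0, 0, 0, 0.1], [0, 0, 0, 0, 0.1], [0, 0, -0.02, 0, 0.1], [0, 0, -0.08, 0, 0.1], [0, 0, -0.15, 0, 0.1], [0, 0, -0.22, 0, 0.1], [0, 0, -0.28, 0, 0.1], [0, 0, -0.28, 0, 0.1]])

```text
clock: 41.92
tcp_pos: [0.6021, 0.2582, 0.2452]
orientation: [[-0.99, -0.14, 0.014], [-0.14, 0.99, 0.003], [-0.014, 0.001, -1.0]]
force: [-0.4, 0.6, 0.9]
grip_width: 0.0383
```

```bash
python3 look.py s23 scene;python3 look.py t23 top; python3 plan.py 631,-352.5,235,77; python3 - <<'E'
import cv2
i=cv2.imread('pics/s23.png')[60:240,280:430];cv2.imwrite('pics/c23.png',cv2.resize(i,None,fx=3,fy=3,interpolation=2))
E
```

```text
362 [479.6 328.3] [107.3  45.5] 7.8 84.8 [364. 155.] board [-71.  340.6]
453 [486.7 248.2] [109.9  46.2] 8.0 85.4 [336. 158.] board [-73.3 260.2]
119 [582.7 373.6] [33.3 26.4] 2.9 103.5 [388. 180.] board [ 36.6 373.6]
118 [592.7 314.1] [32.1 23.9] 7.3 103.9 [367. 184.] board [ 39.6 313.3]
119 [598.8 253.8] [32.7 24.1] 11.1 104.0 [346. 187.] board [ 38.6 252.7]
189 [ 601.4 -252.9] [76.5 33.2] 34.3 38.1 [163. 212.] board [ -17.9 -250.8]
104 [ 633.3 -353.5] [24.5 32.9] 78.7 37.1 [126. 223.] board [   2.1 -354.5]
132 [ 630.1 -352.1] [28.8 33.6] 80.0 38.2 [385. 195.] board [  -1.  -352.7]
131 [596.8 255.5] [34.7 28.4] 7.4 104.4 [152. 202.] board [ 36.9 254.6]
121 [ 599.5 -251.7] [79.  36.2] 37.1 36.7 [348. 207.] board [ -19.6 -249.4]
45 [ 618.8 -243.5] [26.2 18.4] 5.5 38.9 [346. 199.] board [   0.5 -243.5]
103 [581. 377.] [34.8 19.7] 6.7 105.6 [104. 208.] board [ 35.3 377.2]
798 [490.1 249.9] [108.5  47.8] 9.4 85.1 [155. 246.] board [-69.8 261.5]
now 42.02 [599.7 257.6 238.8] psi 98.0 grip 38.5 F [-0.6 -0.7 -0.2] j6 -1.48
631,-352.5,235,77 [ 0.108 -1.217  0.007] turn 0.467 rows 15
```

View pics/c23.png

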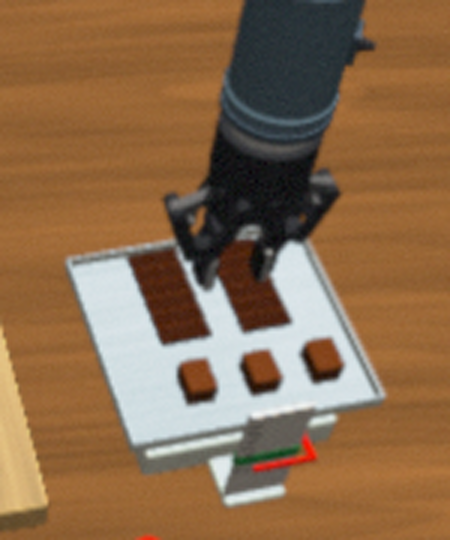

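The pan is at about 48 mm, right on the band's edge, so a fourth chunk is needed (expected final about 57 mm). I take the one at (631,-353).

apply_moves(steps=[[0.08, -0.9, 0, 0.45, -0.2], [0.08, -0.9, 0, 0.45, -0.2], [0.08, -0.9, 0, 0.45, -0.2], [0.08, -0.9, 0, 0.45, -0.2], [0.08, -0.9, 0, 0.45, -0.2], [0.08, -0.9, 0, 0.45, -0.2], [0.08, -0.9, 0, 0.45, -0.2], [0.08, -0.9, 0, 0.45, -0.2], [0.08, -0.9, 0, 0.45, -0.2], [0.08, -0.9, 0, 0.45, -0.2], [0.08, -0.9, 0, 0.45, -0.2], [0.08, -0.9, 0, 0.45, -0.2]])

```text
clock: 43.02
tcp_pos: [0.6207, -0.2011, 0.2336]
orientation: [[-0.976, 0.218, -0.003], [0.218, 0.976, -0.002], [0.002, -0.003, -1.0]]
force: [-0.2, 0.6, -1.0]
grip_width: 0.0511
```

```bash
python3 plan.py 631.3,-352.7,235,78
```

```text
now 43.02 [ 620.7 -201.1  233.6] psi 77.4 grip 51.1 F [-0.2  0.6 -1. ] j6 -1.83
631.3,-352.7,235,78 [-0.087 -0.291 -0.002] turn -0.013 rows 4
```

apply_moves(steps=[[-0.02, -0.07, 0, -0.013, -0.2], [-0.04, -0.14, 0, -0.013, -0.2], [-0.06, -0.21, 0, -0.013, -0.2], [-0.08, -0.265, 0, -0.013, -0.2], [-0.085, -0.285, 0, -0.013, -0.2], [-0.085, -0.285, 0.06, -0.013, -0.2], [-0.085, -0.285, 0.14, -0.013, -0.2], [-0.085, -0.285, 0.22, -0.013, -0.2], [-0.085, -0.285, 0.28, -0.013, -0.2], [-0.085, -0.285, 0.32, -0.013, -0.2], [-0.085, -0.285, 0.32, -0.013, -0.2]])

```text
clock: 43.93
tcp_pos: [0.6295, -0.3382, 0.0683]
orientation: [[-0.979, 0.202, -0.01], [0.201, 0.979, 0.008], [0.012, 0.006, -1.0]]
force: [-1.6, 0.4, -1.6]
grip_width: 0.0514
```

```bash
python3 look.py s24 scene|grep -- '-[23][0-9][0-9]';python3 plan.py 631.5,-352.7,20,78
```

```text
59 [ 594.6 -251.5] [37.1 35.7] 50.5 37.1 [162. 208.] board [ -24.5 -248.6]
41 [ 624.8 -233.6] [16.5 35.2] 53.2 35.2 [167. 216.] board [   7.6 -234.4]
53 [ 638.8 -347.6] [20.  35.1] 38.3 33.4 [126. 223.] board [   8.2 -349.2]
now 43.98 [ 631.1 -339.4   71.8] psi 78.4 grip 51.2 F [-0.3  0.1  0.5] j6 -2.02
631.5,-352.7,20,78 [-0.007 -0.026  0.104] turn 0.008 rows 2
```

apply_moves(steps=[[-0.006, -0.024, 0, 0, -0.2], [-0.006, -0.024, 0, 0, -0.2], [-0.006, -0.024, 0.01, 0, -0.2], [-0.006, -0.024, 0.01, 0, -0.2]])

```text
clock: 44.32
tcp_pos: [0.6341, -0.3553, 0.0719]
orientation: [[-0.979, 0.203, 0.002], [0.203, 0.979, -0.001], [-0.002, -0.001, -1.0]]
force: [-0.2, 1.2, -1.0]
grip_width: 0.0512
```

```bash
python3 plan.py 631.5,-352.7,20,78
```

```text
now 44.32 [ 634.1 -355.3   71.9] psi 78.3 grip 51.2 F [-0.2  1.2 -1. ] j6 -2.03
631.5,-352.7,20,78 [0.006 0.004 0.104] turn 0.007 rows 2
```

apply_moves(steps=[[0.004, 0.003, 0.04, 0, -0.2], [0.004, 0.003, 0.08, 0, -0.2], [0.004, 0.003, 0.103, 0, -0.2], [0.004, 0.003, 0.103, 0, -0.2], [0.004, 0.003, 0.103, 0, 1], [0.004, 0.003, 0.103, 0, 1], [0.004, 0.003, 0.103, 0, 1], [0.004, 0.003, 0.103, 0, 1], [0.004, 0.003, 0.103, 0, 1], [0.004, 0.003, 0.103, 0, 1]])

```text
clock: 45.15
tcp_pos: [0.6328, -0.3532, 0.0207]
orientation: [[-0.979, 0.202, 0.002], [0.202, 0.979, -0.001], [-0.002, -0.001, -1.0]]
force: [-0.2, 0.4, 3.9]
grip_width: 0.0274
```

apply_moves(steps=[[0, 0, -0.02, 0, 1], [0, 0, -0.08, 0, 1], [0, 0, -0.16, 0, 1], [0, 0, -0.24, 0, 1], [0, 0, -0.32, 0, 1], [0, 0, -0.4, 0, 1], [0, 0, -0.43, 0, 1], [0, 0, -0.43, 0, 1]])

```text
clock: 45.82
tcp_pos: [0.6339, -0.354, 0.2421]
orientation: [[-0.979, 0.202, 0.009], [0.202, 0.979, -0.007], [-0.01, -0.005, -1.0]]
force: [0.6, 0.0, 0.4]
grip_width: 0.0272
```

```bash
python3 look.py s25 scene; python3 plan.py 606,213,235,98; python3 -c "
from bf import *
print(w2t((597.8,254.6)),t2w((62,-87)))"
```

```text
430 [478.5 328.2] [106.3  47.4] 8.0 84.5 [362. 155.] board [-72.1 340.6]
451 [487.1 248.3] [110.4  45.5] 8.2 85.0 [336. 158.] board [-72.9 260.3]
117 [583.1 372.5] [33.3 24.9] 6.6 103.5 [388. 180.] board [ 36.9 372.4]
120 [593.  313.4] [33.8 24.8] 6.5 103.2 [367. 184.] board [ 39.8 312.6]
121 [598.7 254.9] [32.3 24.6] 8.4 103.9 [346. 187.] board [ 38.7 253.8]
207 [ 600.5 -252.3] [78.6 33.6] 35.7 38.1 [163. 212.] board [ -18.7 -250.1]
now 45.87 [ 633.  -353.3  238.3] psi 78.3 grip 27.5 F [-0.   0.2 -1.4] j6 -2.03
606,213,235,98 [0.282 1.098 0.002] turn -0.437 rows 14
[ 58.90381073 -44.32923507] [606.80468005 212.77541028]
```

```bash
python3 -c "
from bf import *
print(t2w((23,-78)),w2t((488.5,249)))"; python3 plan.py 567,216,235,98
```

```text
[566.93166746 216.26007196] [-50.11185855 -34.66311632]
now 45.87 [ 633.  -353.3  238.3] psi 78.3 grip 27.5 F [-0.   0.2 -1.4] j6 -2.03
567,216,235,98 [0.359 1.088 0.002] turn -0.437 rows 14
```

apply_moves(steps=[[0.01, 0.04, 0, 0, 1], [0.03, 0.1, 0, -0.06, 1], [0.05, 0.17, 0, -0.12, 1], [0.07, 0.24, 0, -0.18, 1], [0.09, 0.31, 0, -0.24, 1], [0.12, 0.38, 0, -0.3, 1], [0.15, 0.45, 0, -0.36, 1], [0.18, 0.52, 0, -0.42, 1], [0.21, 0.59, 0, -0.437, 1], [0.24, 0.66, 0, -0.437, 1], [0.27, 0.73, 0, -0.437, 1], [0.3, 0.8, 0, -0.437, 1]])

```text
clock: 46.87
tcp_pos: [0.564, 0.0711, 0.2324]
orientation: [[-0.99, -0.139, -0.004], [-0.139, 0.99, 0.0], [0.004, 0.001, -1.0]]
force: [-0.3, -0.2, -0.2]
grip_width: 0.0275
```

```bash
python3 plan.py 567,216,235,98
```

```text
now 46.87 [564.   71.1 232.4] psi 98.0 grip 27.5 F [-0.3 -0.2 -0.2] j6 -1.78
567,216,235,98 [-0.046  0.286 -0.005] turn -0.0 rows 4
```

apply_moves(steps=[[-0.01, 0.07, 0, 0, 1], [-0.02, 0.14, 0, 0, 1], [-0.03, 0.2, 0, 0, 1], [-0.04, 0.25, 0, 0, 1], [-0.042, 0.275, 0, 0, 1], [-0.042, 0.28, 0, 0, 1], [-0.042, 0.28, 0.02, 0, 1], [-0.042, 0.28, 0.02, 0, 1], [-0.042, 0.28, 0.02, 0, 1]])

```text
clock: 47.62
tcp_pos: [0.5667, 0.2092, 0.2228]
orientation: [[-0.99, -0.138, -0.003], [-0.138, 0.99, -0.001], [0.003, -0.001, -1.0]]
force: [0.4, -0.5, -0.0]
grip_width: 0.0272
```

```bash
python3 plan.py 567,216.2,89,98
```

```text
now 47.62 [566.7 209.2 222.8] psi 97.9 grip 27.2 F [ 0.4 -0.5 -0. ] j6 -1.54
567,216.2,89,98 [-0.003  0.014  0.268] turn -0.002 rows 4
```

apply_moves(steps=[[0, 0.013, 0.04, 0, 1], [0, 0.013, 0.1, 0, 1], [0, 0.013, 0.16, 0, 1], [0, 0.013, 0.21, 0, 1], [0, 0.013, 0.245, 0, 1], [0, 0.013, 0.26, 0, 1], [0, 0.013, 0.266, 0, 1], [0, 0.013, 0.268, 0, 1], [0, 0.013, 0.268, 0, 1]])

```text
clock: 48.37
tcp_pos: [0.5674, 0.217, 0.0915]
orientation: [[-0.99, -0.139, 0.002], [-0.139, 0.99, 0.0], [-0.002, -0.0, -1.0]]
force: [0.1, 0.0, -0.5]
grip_width: 0.0269
```

```bash
python3 plan.py; python3 - <<'E'
from h import *
snap('scene','s26.png')
i=cv2.imread('pics/s26.png')[60:240,280:430];cv2.imwrite('pics/c26.png',cv2.resize(i,None,fx=3,fy=3,interpolation=2))
E
```

```text
now 48.37 [567.4 217.   91.5] psi 98.0 grip 26.9 F [ 0.1  0.  -0.5] j6 -1.53
```

View pics/c26.png

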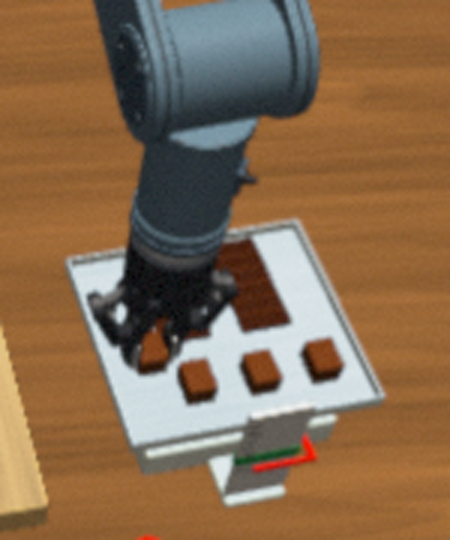

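Clear on all sides; lower 4 mm and release.

apply_moves(steps=[[0, 0, 0.008, 0, 1], [0, 0, 0.008, 0, 1], [0, 0, 0.008, 0, 0.1], [0, 0, 0.008, 0, 0.1], [0, 0, 0.008, 0, 0.1], [0, 0, -0.02, 0, 0.1], [0, 0, -0.08, 0, 0.1], [0, 0, -0.15, 0, 0.1], [0, 0, -0.23, 0, 0.1], [0, 0, -0.3, 0, 0.1], [0, 0, -0.3, 0, 0.1]])

```text
clock: 49.33
tcp_pos: [0.5701, 0.2183, 0.2493]
orientation: [[-0.99, -0.14, 0.014], [-0.14, 0.99, 0.003], [-0.015, 0.001, -1.0]]
force: [1.6, 0.4, 0.6]
grip_width: 0.0385
```

apply_moves(steps=[[0.06, -0.04, 0, 0, 0.1], [0.12, -0.1, 0, 0, 0.1], [0.18, -0.16, 0, 0, 0.1], [0.24, -0.22, 0, 0, 0.1], [0.3, -0.28, 0, 0, 0.1], [0.3, -0.3, 0, 0, 0.1], [0.3, -0.3, 0, 0, 0.1], [0.3, -0.3, 0, 0, 0.1]])

```text
clock: 50.0
tcp_pos: [0.439, 0.0475, 0.2407]
orientation: [[-0.991, -0.137, 0.001], [-0.137, 0.991, 0.0], [-0.001, 0.0, -1.0]]
force: [0.4, 0.7, -0.1]
grip_width: 0.0386
```

```bash
python3 look.py s27 scene;python3 look.py t27 top; python3 - <<'E'
from h import *
f=np.load('s27.npz');p,d=f['p'],f['d'];W=world('scene',d)
h=masks(p);roi=np.zeros(p.shape[:2],bool);roi[185:235,345:400]=1
red=roi&((h[...,0]<5)|(h[...,0]>174))&(h[...,1]>170)&(h[...,2]>120);g=roi&(h[...,0]>40)&(h[...,0]<85)&(h[...,1]>90)
for m in(red,g):
    q=W[m&(d>0)]*1000; print(len(q),np.round(np.median(q,0)),np.round(np.percentile(q[:,2],[5,25,50,75,95])))
i=cv2.imread('pics/s27.png')[100:240,290:430];cv2.imwrite('pics/c27.png',cv2.resize(i,None,fx=4,fy=4,interpolation=2))
E
python3 plan.py
```

```text
423 [479.  327.7] [108.2  45.8] 7.8 74.9 [362. 157.] board [-71.7 340.1]
560 [506.9 245.3] [ 66.2 159.8] 83.8 76.3 [336. 166.] board [-53.6 255. ]
119 [583.1 373.3] [33.6 25.4] 4.0 93.8 [387. 182.] board [ 37.  373.2]
114 [592.1 313.4] [33.6 24.8] 14.9 93.9 [366. 186.] board [ 38.9 312.7]
119 [598.9 253.9] [32.7 25.3] 6.2 94.3 [345. 189.] board [ 38.8 252.8]
212 [ 601.  -252.3] [77.3 33.5] 34.3 38.1 [163. 212.] board [ -18.2 -250.2]
222 [ 599.4 -251.6] [78.8 36.4] 35.9 37.8 [348. 207.] board [ -19.7 -249.3]
140 [597.3 255.3] [34.9 27.3] 9.6 94.9 [153. 204.] board [ 37.3 254.4]
158 [591.3 315.6] [34.9 26.3] 9.0 94.7 [130. 206.] board [ 38.4 315. ]
154 [581.5 373.8] [33.7 28.5] 3.1 94.7 [107. 210.] board [ 35.5 373.9]
122 [563.9 215.3] [34.6 26.9] 8.8 94.8 [169. 216.] board [ -0.5 218.6]
787 [490.2 250.2] [107.4  48.3] 9.1 75.4 [156. 246.] board [-69.6 261.8]
796 [480.4 328.6] [107.6  48.8] 8.9 75.4 [124. 250.] board [-70.2 340.8]
42 [681. 323.  73.] [67. 71. 73. 74. 76.]
44 [668. 310.  73.] [66. 69. 73. 76. 78.]
now 50.1 [439.3  48.5 240.5] psi 98.0 grip 38.6 F [ 0.5 -0.3  0.7] j6 -1.85
```

View pics/c27.png

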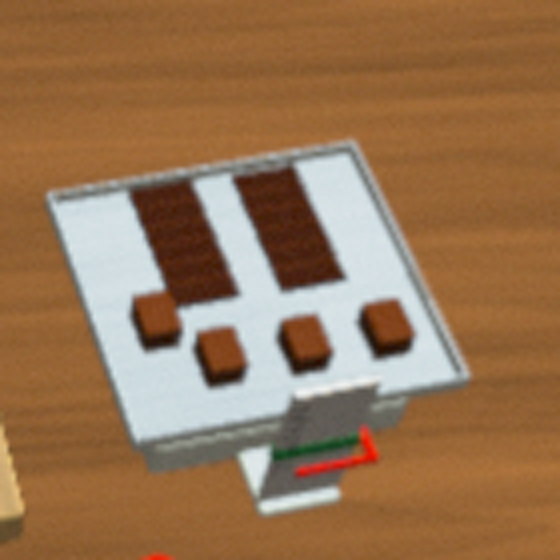

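View pics/t27.png

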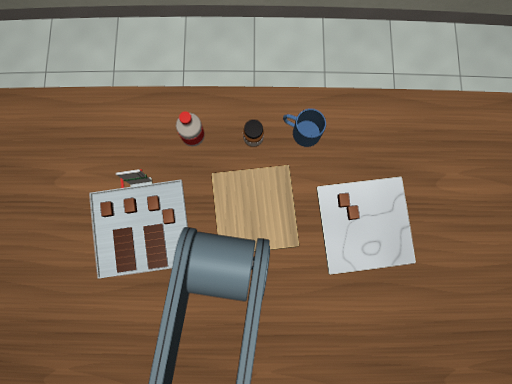

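Pointer height is about 73 mm, inside the band (67–81). From the bars' top faces the sink is about 58 mm. Everything lies as intended, so I'm handing it in.

```bash
python3 -c "
from h import *
print(arm.close_job())"
```

```text
the job is handed in; nothing more can be done
None
```

I slid both bars out over the board's front edge, picked each up there and laid them flat in the tray. I then added four chunks one at a time and handed the job in at about 50 s; no verdict was reported.

- **Weight:** In the last pictures the pointer stands at about 73 mm, inside the green band (67–81 mm). The bars' top faces give a sink of about 58 mm (allowed 48–62); the pointer gives about 56 mm. They differ by about 2 mm, roughly the calibration error.
- **Fourth chunk:** After the third chunk the sink read about 48 mm, right on the band's edge and too close to trust, so I added one more.
- **Leftovers and surroundings:** The two chunks not needed are on the marble. One of them was knocked aside during the run while the arm was not near it, and it still lies on the slab. By eye the mug, jar and salt stand where they were at the start; I did not measure them. The arm is clear of everything.

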